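Load the drain basket, steady the swinging hook and hang it to drip

ROBOT

A 6-joint arm with a two-finger parallel gripper is mounted at the origin on the work surface. World frame = base frame: x ahead of the robot, y to its left, z up, the work surface at z = 0. Lengths are in mm, angles in rad, forces in N, time in s.
With the tool pointing down it reaches from about 275 to 1000 mm from the base axis. Payload 8.4 kg.
Tool frame: the origin (TCP) lies on the centre line of the jaws, within the pads' length; the fingertips stand 17 mm ahead of it and the grasp point (between the pads) lies 2 mm behind it (r.tcp_to_tips is the z of the fingertips in the tool frame, in mm); z points along the fingers, y is the direction in which the jaws open and shut (so a half turn about z gives the same grasp; the last joint's range is limited). The gripper opens to 85 mm and grips with 20 to 120 N. Pads are 22 mm wide; open, the fingers measure 114 mm over their backs; the gripper's body (76 mm by 85 mm) begins 54 mm behind the grasp point. The pads swing forward as they close: fully open they stand 13 mm farther back than shut.
Start: joints at [-1.341, 0.353, 1.633, -0, 1.155, -0.002], TCP at [143.579, -608.287, 248.281] pointing down, gripper open.
Joint ranges: [-2.63, 2.63], [-0.92, 2.1], [0.06, 2.66], [-1.3, 4.44], [0, 2.69], [-3.02, 3.02]. Speed limits (rad/s): [2.22, 2.22, 2.79, 3.14, 3.14, 3.14].

INTERFACE

Orientations are given as [roll, pitch, yaw] about the fixed x, y, z axes, in that order (R = Rz(yaw) Ry(pitch) Rx(roll)).
In Python, from rig import r, cams, job gives the robot as it stands.
- The arm moves only by the tool drive_tool, never from a script. Its argument "deltas" is a list of rows, each a list of 4 numbers: the shift along the tool's x, y, z in cm, then the turn about the tool's z in rad. In form: [[x, y, z, roll], ...]. A call has 1 to 12 rows; each row shifts and turns the commanded pose from where the row before left it, along the tool's axes as they then stand; what a row does not reach is not made up. A row lasts 1/12 s, in which the tool goes at most 41.7 mm and 7.16 degrees, less where a joint would pass 70% of its speed; a pose out of reach is approached as far as the arm can. A call with a gripper value outside its range is refused whole. "jaw" is the closure, from 0 (fully open) to 1 (shut), set as the call begins (left out, the last holds). The fingers move at their own pace and stop on an object; "force" is the grip in N (left out, the last holds). Time passes only in rows, so rows that do not move let the fingers close. It gives the time, the measured TCP pose, the force and the opening at its end, in the units of the state.
- r.sense(): the state, without advancing time (a new reading comes with each control period).
- cams.grab_frame(name): name is "scene" or "top"; returns (picture, depth): 400x640x3 uint8, red, green, blue; 400x640 float32, mm along the optical axis (not along the pixel's ray), 0 where there is no reading.
- cams.camera_params(name): a dict with "fx", "fy", "cx", "cy" (pixels), "k1" (the pictures are not rectified: a ray, as slopes to the right and down, at radius r is drawn at 1 + k1 r^2 times it, then the intrinsics apply), "R" (3x3) and "t" (3): a world point X has camera coordinates R X + t. Camera axes: x right, y down, z forward; pixel columns grow to the right and rows downward; lengths in mm; the calibration is good to about 2 mm. A picture is of the moment at which its call begins. camera_params takes no time and is no camera call.
- job.sign_off(): hands the job in, once; it reports no verdict.
The state is a dict: "clock": time; "qpos": joint angles; "qvel": joint speeds; "joint_efforts": joint torques, N m; "eef_pos": TCP position; "tcp_rot": TCP orientation; "contact_force": force on the tool from outside, world axes, zero at the start; "wrist_torque": the same for the moment, N m; "opening": opening from 0.0 (shut) to 1.0 (fully open).
Only numpy, scipy, OpenCV 4.12 (cv2) and the standard library are available. Lean on these libraries where they do the work, as an engineer would, in place of code of your own. Each camera call takes 0.05 s, during which the arm holds its last target. There are 200 camera calls.

TASK

Put every tissue cassette from the grey mat into the steel basket while the basket stands on the bench. Once they are all in, steady the swinging drain hook with a touch of the fingers, let it hang still on its own, and then hang the loaded basket by its bail on the hook so that it ends level and at rest. Also, at any time, twist the loose captive cap of the fixative jar clockwise until it is fully home.

Things in the scene. Friction and masses are not known exactly. Their poses are not given: they have to be found in the camera images.
- stand: Drain stand, fixed: round drip dish (dia 116 mm, 10 mm high) and, beside it at x 100 mm, y 130 mm of its frame, a 16 mm column on a foot plate (110 x 100 x 12 mm), up to z 390 mm; from its top a level 12 mm bar at height 372 mm runs to above the dish's centre. Origin on the bench at the dish's centre, below the hook's pivot. x axis level, away from the robot (within 0.3 rad); z up.
- stand_pivot (a point): The hook's pivot on the stand, 360 mm above the bench, at the end of the bar; axes as stand.
- hook (a joint): Angle of the pendant hook (rad): 0 hanging plumb (it rests within 0.02 of that), positive with its lower end swung towards -x of the stand (towards the robot). It swings freely about the stand's y axis, period about 0.7 s, almost undamped (it will not stop by itself in time); limits +-1. It starts swinging.
- hook_seat (a point): Upper face of the bottom of the hook's bowl, where the bail comes to rest: 136.5 mm below the pivot; moves with the hook. The hook (120 g) is a bent 7 mm rod in the stand's x-z plane: down from the pivot 70 mm, step 20 mm to +x, down to the bowl, round towards -x and up to the tip. Bowl 35 mm wide inside.
- hook_tip (a point): Centre of the 13 mm ball at the hook's tip: 29 mm to -x and 107 mm below the pivot when plumb (29.5 mm above the seat); moves with the hook. The mouth opens to -x and up, between this ball and the straight shank above it (about 45 mm between centres). A 20 mm thick barrel sits on the shank 24 to 52 mm below the pivot.
- basket_floor (a point): Centre of the inner floor, 4 mm above the underside, of a loose steel wire basket (140 g), 150 x 110 mm outside (x, y), walls 4 mm thick, 50 mm high, open at the top; z up, x along its length. A rigid 6 mm wire bail arches over its middle (x = 0): from y = +-53 mm at the rim to y = +-48 mm at height 117 mm, then sloping to a peak at the centre, axis 133 mm above the underside.
- bail_peak (a point): Underside of the bail's peak, 130 mm above the basket's underside, over the centre; it comes to rest on hook_seat. Axes as the basket's.
- ear_a (a point): Centre of the black grip ear at the basket's -x end: an upright block 24 (x) x 16 (y) x 32 (z) mm, its centre 94 mm from the basket's centre and 52 mm above the underside (spanning 36 to 68 mm), free on both sides for the fingers. Axes as the basket's.
- ear_b (a point): The same ear at the basket's +x end.
- mat: Grey bench mat, fixed, 250 x 190 x 4 mm; origin at the centre of its underside.
- cap (a joint): Turn of the jar's captive screw cap (rad): 0 fully home against its stop, growing anticlockwise seen from above as it is loosened, up to 2.9. Stiff turning (about 0.06 N m), stays where it is left, does not rise.
- cap_bar (a point): Grip bar on top of the jar's cap: 46 (its x) x 14 (its y) x 26 (z) mm upright block on the cap's axis; this point is its centre line 10 mm below the top. The bar top is 134 mm above the bench; the cap's 60 mm disc lies 108 mm above the bench, 26 mm below the bar's top. The point turns with the cap: its x axis lies along the bar, towards the small white mark.
- jar: White fixative jar (dia 84 mm) in a steel holder fixed to the bench; origin on the bench under its centre; the cap is on its axis; a black lug on its shoulder at +x shows where the bar's white mark points when the cap is home.
- reagent: Bystander: amber reagent bottle, dia 64 mm, 150 mm tall; leave alone. Origin at its underside.
- beaker: Bystander: glass beaker, dia 68 mm, 85 mm tall; leave alone. Origin at its underside.
- slidebox: Bystander: blue slide box, 70 x 130 x 35 mm; leave alone. Origin at its underside.
- cas1_c (a point): White plastic tissue cassette, 40 (x) x 28 (y) x 13 (z) mm, 15 g, lying flat on the mat; this point is its centre. None if absent in this run. It may be dropped the last few centimetres into the basket; cassettes may lie anyhow in it, also on one another, but below its rim.
- cas2_c (a point): White plastic tissue cassette, 40 (x) x 28 (y) x 13 (z) mm, 15 g, lying flat on the mat; this point is its centre. None if absent in this run. It may be dropped the last few centimetres into the basket; cassettes may lie anyhow in it, also on one another, but below its rim.
- cas3_c (a point): White plastic tissue cassette, 40 (x) x 28 (y) x 13 (z) mm, 15 g, lying flat on the mat; this point is its centre. None if absent in this run. It may be dropped the last few centimetres into the basket; cassettes may lie anyhow in it, also on one another, but below its rim.
- cas4_c (a point): White plastic tissue cassette, 40 (x) x 28 (y) x 13 (z) mm, 15 g, lying flat on the mat; this point is its centre. None if absent in this run. It may be dropped the last few centimetres into the basket; cassettes may lie anyhow in it, also on one another, but below its rim.
- cas5_c (a point): White plastic tissue cassette, 40 (x) x 28 (y) x 13 (z) mm, 15 g, lying flat on the mat; this point is its centre. None if absent in this run. It may be dropped the last few centimetres into the basket; cassettes may lie anyhow in it, also on one another, but below its rim.
- basket: The same basket: origin at the centre of its underside.
Mind the look-alikes: they are no part of the job. Leave any brown or orange look-alike of the part that bears cas2_c alone.

How it is judged (in metres and radians):
On the way, in this order (a step that is already met when the one before it is completed fails the run):
1. all cassettes are in the basket while it stands on the bench (height (world z) of basket_floor below 0.02 m and x of cas1_c in the frame of basket_floor between -0.072 and 0.072 m and y of cas1_c in the frame of basket_floor between -0.052 and 0.052 m and z of cas1_c in the frame of basket_floor between 0 and 0.046 m and x of cas2_c in the frame of basket_floor between -0.072 and 0.072 m and y of cas2_c in the frame of basket_floor between -0.052 and 0.052 m and z of cas2_c in the frame of basket_floor between 0 and 0.046 m and x of cas3_c in the frame of basket_floor between -0.072 and 0.072 m and y of cas3_c in the frame of basket_floor between -0.052 and 0.052 m and z of cas3_c in the frame of basket_floor between 0 and 0.046 m and x of cas4_c in the frame of basket_floor between -0.072 and 0.072 m and y of cas4_c in the frame of basket_floor between -0.052 and 0.052 m and z of cas4_c in the frame of basket_floor between 0 and 0.046 m and x of cas5_c in the frame of basket_floor between -0.072 and 0.072 m and y of cas5_c in the frame of basket_floor between -0.052 and 0.052 m and z of cas5_c in the frame of basket_floor between 0 and 0.046 m), for 0.2 s.
2. the hook hangs still (within 0.08 rad of plumb, slower than 0.4 rad/s) and untouched, the basket still standing on the bench (value of joint hook between -0.08 and 0.08 rad and velocity of joint hook between -0.4 and 0.4 rad/s and height (world z) of basket_floor below 0.02 m and contact force between the fingers and stand below 0.02 N), for 0.5 s.
3. the basket hangs by its bail in the hook with the cassettes in it (distance between bail_peak and hook_seat below 0.015 m and height (world z) of basket_floor above 0.08 m and angle between basket_floor's own z axis and vertical below 0.2 rad and x of cas1_c in the frame of basket_floor between -0.072 and 0.072 m and y of cas1_c in the frame of basket_floor between -0.052 and 0.052 m and z of cas1_c in the frame of basket_floor between 0 and 0.046 m and x of cas2_c in the frame of basket_floor between -0.072 and 0.072 m and y of cas2_c in the frame of basket_floor between -0.052 and 0.052 m and z of cas2_c in the frame of basket_floor between 0 and 0.046 m and x of cas3_c in the frame of basket_floor between -0.072 and 0.072 m and y of cas3_c in the frame of basket_floor between -0.052 and 0.052 m and z of cas3_c in the frame of basket_floor between 0 and 0.046 m and x of cas4_c in the frame of basket_floor between -0.072 and 0.072 m and y of cas4_c in the frame of basket_floor between -0.052 and 0.052 m and z of cas4_c in the frame of basket_floor between 0 and 0.046 m and x of cas5_c in the frame of basket_floor between -0.072 and 0.072 m and y of cas5_c in the frame of basket_floor between -0.052 and 0.052 m and z of cas5_c in the frame of basket_floor between 0 and 0.046 m), for 0.3 s.
At the end, for the whole second after the job is handed in: Every cassette is inside the basket; the basket hangs by its bail in the hook's bowl (bail peak within 15 mm of the seat), its floor over 80 mm above the bench, within 0.2 rad of level, slower than 0.1 m/s, the hook within 0.2 rad of plumb; the jar's cap is home within 0.12 rad (all of step 3 and value of joint hook between -0.2 and 0.2 rad and linear speed of basket below 0.1 m/s and value of joint cap below 0.12 rad); the robot touches nothing.
It fails at once if the amber bottle is knocked more than 40 mm or tipped (distance of reagent from where it was at the start of the episode above 0.04 m or angle between reagent's own z axis and vertical above 0.4 rad).
It fails at once if the beaker is knocked more than 40 mm or tipped (distance of beaker from where it was at the start of the episode above 0.04 m or angle between beaker's own z axis and vertical above 0.4 rad).
It fails at once if the slide box is knocked more than 40 mm or tipped (distance of slidebox from where it was at the start of the episode above 0.04 m or angle between slidebox's own z axis and vertical above 0.4 rad).
Of cas1, cas2, cas3, cas4, cas5 only 3 to 5 are there at a start; the rules pass over those that are not, and their reading is None.
At some moment in a run one of cas1, cas2, cas3, cas4, cas5 may be knocked a few centimetres aside while the robot is not near it.
It also fails if it takes over 210 s, if anything falls off the work surface, if the arm or the gripper's body presses on something with over 40 N, if the wrist force passes 120 N, or if a joint passes its speed limit or range.

## Working session

There is one attempt and no reset: what is moved stays moved. The work goes in short steps, Python scripts to look and compute and a tool call to move; the robot and the scene stay as the last step left them, time stands still between calls to the robot, and variables do not carry over. Pictures are saved under pics/ and viewed, about 12 in all and at most 16, crops included, and the job is handed in when it is done.

Besides the shell and the picture viewer there is one more tool, called after "Emit:" as name([rows], argument=value, ...), one row to a line, values as JSON. drive_tool: Moves the arm, as the interface text tells. Its arguments: {"type":"object","properties":{"deltas":{"type":"array"},"jaw":{"type":"number"},"force":{"type":"number"}},"required":["deltas"]}

```bash
ls; mkdir -p pics
cat > h.py <<'E'
import numpy as np, cv2
from rig import r, cams, job
def grab(n,save=None):
    p,d=cams.grab_frame(n)
    np.savez(f'{n}.npz',p=p,d=d)
    if save: cv2.imwrite(f'pics/{save}.png',p[:,:,::-1])
    return p,d
def world(n,u,v,z):
    """z: depth in mm along axis"""
    c=cams.camera_params(n)
    x=(np.asarray(u,float)-c['cx'])/c['fx']; y=(np.asarray(v,float)-c['cy'])/c['fy']
    a,b=x.copy(),y.copy()
    for _ in range(20):
        s=1+c['k1']*(a*a+b*b); a,b=x/s,y/s
    P=np.stack([a*z,b*z,z*np.ones_like(a)],-1)
    return (P-np.asarray(c['t']))@np.asarray(c['R'])
def cloud(n):
    f=np.load(f'{n}.npz'); d=f['d']; v,u=np.mgrid[:400,:640]
    W=world(n,u,v,d); W[d==0]=np.nan
    return f['p'],W
def plane(n,u,v,h):
    "pixel to world point at height h"
    A=world(n,np.array(u,float),np.array(v,float),1.0); c=cams.camera_params(n)
    C=-np.asarray(c['R']).T@np.asarray(c['t']); D=A-C
    return C+D*((h-C[2])/D[...,2:3])
E
python3 - <<'E'
from h import *
for n in('scene','top'):
    grab(n,n+'0'); c=cams.camera_params(n); print(n,c['fx'],c['k1'],-np.array(c['R']).T@c['t'],np.array(c['R'])[2])
print(r.sense())
E
```

```text
pics
scene 388.6682310629724 0.031649360501270256 [1203.32684424  109.54330285  983.32260056] [-0.65667681 -0.12619453 -0.74353918]
top 411.0748315340108 -0.10055114785344887 [ 374.51638769  -31.96400595 1312.33770705] [ 0.13291726  0.00530332 -0.99111295]
{'clock': 0.1, 'qpos': array([-1.34140913e+00,  3.53557585e-01,  1.63404696e+00, -1.28994526e-05,
        1.15517278e+00, -2.37134652e-03]), 'qvel': array([ 5.03424008e-04, -1.60041679e-03, -3.63601267e-06,  9.77490822e-04,
       -2.38317125e-03,  1.17633720e-03]), 'joint_efforts': array([-1.52961984e-04, -6.06358767e+01, -3.42820609e+01, -1.97695795e-05,
        3.93652852e-03,  1.98367496e-05]), 'eef_pos': array([ 143.48111402, -607.90794389,  247.65551587]), 'tcp_rot': array([-3.14040796e+00,  8.98578597e-06,  2.31763761e-01]), 'contact_force': array([-0.13527422, -0.00571881, -0.48803048]), 'wrist_torque': array([ 0.00979638, -0.00944057, -0.00286725]), 'opening': 1.0041344927954163}
```

```bash
python3 -c "
import cv2
for n in('scene0','top0'):
    a=cv2.imread(f'pics/{n}.png');cv2.imwrite(f'pics/{n}b.png',cv2.resize(a,(800,500),interpolation=cv2.INTER_CUBIC))"
```

```text
(no output)
```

View pics/scene0.png

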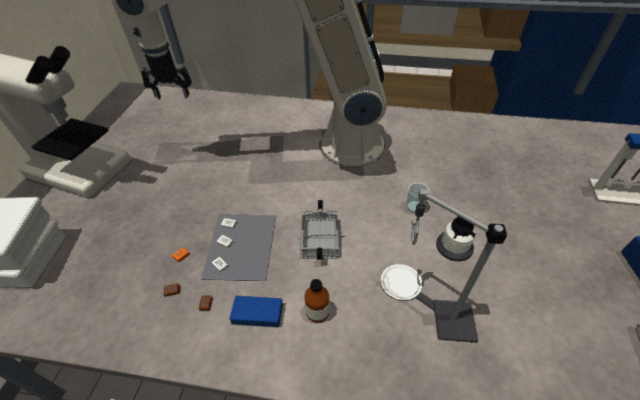

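View pics/top0.png

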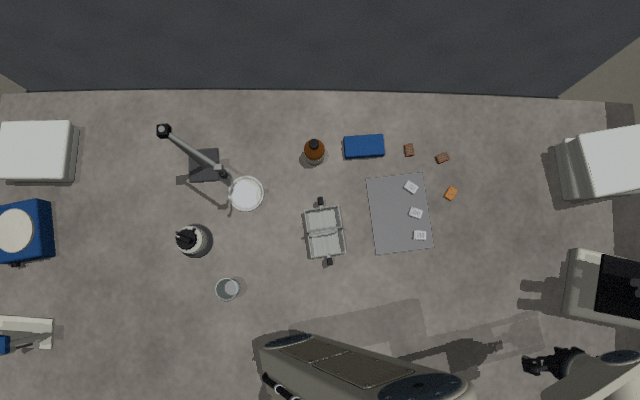

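Three white cassettes are on the mat: scene (229,223), (224,241), (220,264) and top (411,187), (416,213), (420,235). The brown and orange look-alikes lie off the mat. The basket is at top (324,232), the jar at top (190,240), the dish at top (246,193) and the beaker at top (228,288).

```bash
cat > meas.py <<'E'
from h import *
for n in ('top','scene'):
    p,W=cloud(n); g=p.astype(int)
    # mat box
    Z=W[...,2]
    box={'top':(365,172,435,256),'scene':(203,213,277,281)}[n]
    m=np.zeros((400,640),np.uint8); x0,y0,x1,y1=box
    m[y0:y1,x0:x1]=(g[y0:y1,x0:x1].min(-1)>150)
    k,l,s,c=cv2.connectedComponentsWithStats(m)
    for i in range(1,k):
        if s[i,4]<20: continue
        pts=plane(n,*np.where(l==i)[::-1],17.0)[:,:2]
        (cx,cy),(w,h),a=cv2.minAreaRect(pts.astype(np.float32))
        print(n,'cas',c[i].round(1),s[i,4],'c',round(cx,1),round(cy,1),'wh',round(w,1),round(h,1),'ang',round(a,1),'z',np.nanmedian(Z[l==i]).round(1))
px={'top':dict(ear1=(320,201),ear2=(330,262),bail=(322,232),dish=(246,193),jar=(188,236),beaker=(228,288),reag=(314,145),slide=(364,146)),
'scene':dict(ear1=(320,206),ear2=(320,253),dish=(402,283),jar=(462,228),beaker=(417,190),reag=(316,287),slide=(256,308))}
for n in px:
    _,W=cloud(n)
    for k,(u,v) in px[n].items(): print(n,k,np.nanmedian(W[v-1:v+2,u-1:u+2].reshape(-1,3),0).round(0))
for n,b in (('top',[(290,190,360,270),(165,115,275,260)]),('scene',[(290,195,350,265),(400,180,520,350)])):
    p=np.load(n+'.npz')['p']
    for i,(x0,y0,x1,y1) in enumerate(b):
        q=p[y0:y1,x0:x1,::-1]; cv2.imwrite(f'pics/c_{n}{i}.png',cv2.resize(q,(400,300 if 0 else int(400*(y1-y0)/(x1-x0))),interpolation=cv2.INTER_CUBIC))
a=[cv2.imread(f'pics/c_{n}.png') for n in('top0','top1','scene0','scene1')]
a=[cv2.resize(x,(400,int(min(300,x.shape[0]))) if 0 else None or (int(x.shape[1]*300/x.shape[0]),300)) for x in a]
def pad(x): return cv2.copyMakeBorder(x,0,0,0,400-x.shape[1],cv2.BORDER_CONSTANT) if x.shape[1]<400 else x[:,:400]
print([x.shape for x in a])
cv2.imwrite('pics/crops.png',np.vstack([np.hstack([pad(a[0]),pad(a[1])]),np.hstack([pad(a[2]),pad(a[3])])]))
E
python3 meas.py
```

```text
top cas [411.  186.5] 98 c 624.0 -318.0 wh 38.3 26.7 ang 56.7 z 17.1
top cas [415.6 212.2] 94 c 540.7 -332.0 wh 38.5 26.7 ang 72.5 z 16.8
top cas [419.3 234.3] 92 c 470.2 -344.0 wh 36.8 26.5 ang 85.7 z 17.4
scene cas [227.8 222. ] 88 c 470.5 -346.2 wh 40.2 28.0 ang 85.5 z 16.4
scene cas [224. 240.] 100 c 541.8 -333.3 wh 41.9 27.3 ang 70.3 z 16.6
scene cas [219.  262.9] 117 c 624.8 -319.2 wh 41.2 28.9 ang 55.7 z 16.2
top ear1 [563. -27.  69.]
top ear2 [378. -60.  70.]
top bail [473. -35.   3.]
top dish [595. 213.   4.]
top jar [445. 362. 109.]
top beaker [290. 259.   3.]
top reag [717.  -6. 149.]
top slide [ 750. -164.   34.]
scene ear1 [393. -56.  60.]
scene ear2 [575. -23.  66.]
scene dish [597. 217.   6.]
scene jar [452. 366. 108.]
scene beaker [266. 247.  55.]
scene reag [733.  -3. 149.]
scene slide [ 756. -163.   36.]
[(300, 262, 3), (300, 227, 3), (300, 257, 3), (300, 212, 3)]
```

View pics/crops.png

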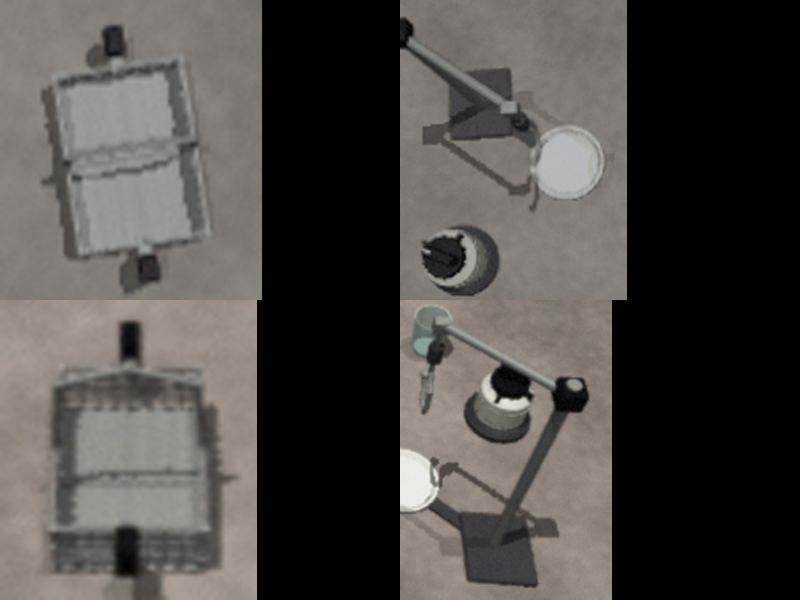

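The crops show the basket's long axis about 10° off world x, the jar's black bar with a white mark towards image-left, and the hook over the dish with its tip towards the robot. Next I refine the basket, cap and stand from the depth clouds.

```bash
python3 - <<'E'
from h import *
S=[]
for n in('top','scene'):
    p,W=cloud(n); S.append((n,p.reshape(-1,3).astype(int),W.reshape(-1,3)))
def sel(f):
    for n,p,W in S:
        with np.errstate(invalid='ignore'): m=f(p,W)
        yield n,p[m],W[m]
def near(W,x,y,rad): return np.hypot(W[:,0]-x,W[:,1]-y)<rad
for nm,x,y in(('earb',567,-27),('eara',381,-60)):
    for n,p,W in sel(lambda p,W:near(W,x,y,35)&(W[:,2]>60)&(W[:,2]<75)&(p.max(1)<70)): print(nm,n,len(W),W.mean(0).round(1),(W.min(0)+W.max(0))[:2]/2)
# basket rim
for n,p,W in sel(lambda p,W:near(W,473,-43,115)&(W[:,2]>44)&(W[:,2]<56)&(p.max(1)>80)):
    R=cv2.minAreaRect(W[:,:2].astype(np.float32)); print('rim',n,len(W),R)
for n,p,W in sel(lambda p,W:near(W,450,365,50)&(W[:,2]>122)&(W[:,2]<140)):
    R=cv2.minAreaRect(W[:,:2].astype(np.float32)); print('bar',n,len(W),R,W[:,2].max()); 
    for a in (p.max(1)>110,): print(' white mark',W[a].mean(0).round(1),a.sum())
for n,p,W in sel(lambda p,W:near(W,450,365,48)&(W[:,2]>104)&(W[:,2]<113)):
    print('disc',n,cv2.minEnclosingCircle(W[:,:2].astype(np.float32)))
for n,p,W in sel(lambda p,W:near(W,450,365,55)&(W[:,2]>60)&(W[:,2]<104)&(p.max(1)<60)):
    print('lug?',n,len(W),W.mean(0).round(1), np.c_[W[:12]].round(0).tolist())
for n,p,W in sel(lambda p,W:near(W,597,213,75)&(W[:,2]>-3)&(W[:,2]<16)&(p.min(1)>140)):
    print('dish',n,cv2.minEnclosingCircle(W[:,:2].astype(np.float32)))
for n,p,W in sel(lambda p,W:near(W,680,340,120)&(W[:,2]>380)&(W[:,2]<400)):
    print('coltop',n,len(W),np.median(W,0).round(1))
for n,p,W in sel(lambda p,W:near(W,600,213,130)&(W[:,2]>355)&(W[:,2]<385)):
    print('bar372',n,len(W),W[np.argsort(W[:,1])][::max(1,len(W)//8)].round(0).tolist())
for n,p,W in sel(lambda p,W:near(W,600,213,130)&(W[:,2]>210)&(W[:,2]<352)):
    print('hook',n,len(W),W[np.argsort(W[:,2])][::max(1,len(W)//14)].round(0).tolist())
E
python3 - <<'E'
import cv2,numpy as np
a=np.load('top.npz')['p'][210:265,165:225,::-1];b=np.load('scene.npz')['p'][205:265,430:490,::-1]
cv2.imwrite('pics/jar.png',np.hstack([cv2.resize(x,(400,400),interpolation=cv2.INTER_CUBIC) for x in(a,b)]))
E
```

```text
earb top 39 [564.6 -26.5  67.6] [565.13827806 -26.64924859]
earb scene 43 [570.1 -26.   67. ] [569.7036361  -26.14394267]
eara top 37 [381.4 -58.1  67.7] [381.43938998 -58.68106181]
eara scene 30 [385.9 -58.3  66.5] [384.74803802 -57.84336555]
rim top 184 ((473.078369140625, -42.27699279785156), (162.57350158691406, 109.00271606445312), 9.617812156677246)
rim scene 115 ((471.7431640625, -43.171302795410156), (160.27598571777344, 109.18312072753906), 9.79259204864502)
bar top 78 ((438.584716796875, 370.9073181152344), (46.11551284790039, 13.70492935180664), 68.67720794677734) 139.5273826147909
 white mark [443.8 385.  134.3] 4
bar scene 58 ((443.5608825683594, 366.3550109863281), (43.67233657836914, 8.368287086486816), 67.17574310302734) 135.49390375872886
 white mark [nan nan nan] 0
disc top ((438.7669982910156, 369.2771911621094), 30.791614532470703)
disc scene ((441.44696044921875, 367.2914733886719), 29.712095260620117)
lug? top 32 [438.5 355.6  98.1] [[467.0, 352.0, 97.0], [468.0, 350.0, 95.0], [469.0, 350.0, 83.0], [464.0, 356.0, 103.0], [464.0, 355.0, 96.0], [464.0, 351.0, 99.0
[... 1201 characters left out ...]
211.0, 233.0], [596.0, 213.0, 248.0], [546.0, 207.0, 261.0], [545.0, 215.0, 263.0], [552.0, 206.0, 268.0], [578.0, 213.0, 311.0], [579.0, 211.0, 319.0], [579.0, 217.0, 326.0], [588.0, 206.0, 334.0], [585.0, 213.0, 336.0], [582.0, 217.0, 337.0], [592.0, 210.0, 340.0]]
hook scene 270 [[598.0, 210.0, 221.0], [595.0, 212.0, 226.0], [585.0, 214.0, 237.0], [582.0, 213.0, 245.0], [575.0, 209.0, 254.0], [625.0, 215.0, 265.0], [609.0, 213.0, 278.0], [605.0, 216.0, 288.0], [605.0, 208.0, 311.0], [605.0, 207.0, 318.0], [604.0, 208.0, 324.0], [606.0, 213.0, 330.0], [597.0, 219.0, 335.0], [594.0, 208.0, 336.0], [600.0, 212.0, 350.0]]<stdin>:17: RuntimeWarning: Mean of empty slice.
  ret = um.true_divide(
```

View pics/jar.png

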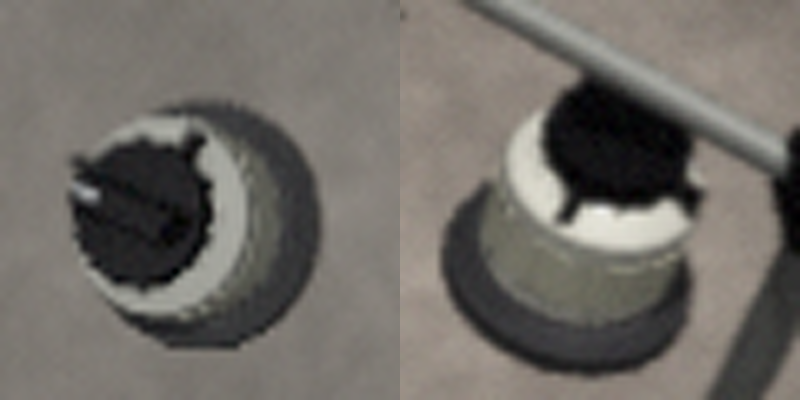

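The cap bar's mark points at about 68° and the jar lug sits at about -33°, with the axis at about (440,368). Basket centre is (472.5,-42.7), yaw 0.169. The hook's pivot is about (595,213) and the stand's yaw about 0.08.

```bash
cat >> h.py <<'E'
def delta(*targets):
    "targets (x,y,z,yaw): prints total tool-axes delta in cm of each leg, turn done after shift"
    s=r.sense(); P=np.array(s['eef_pos']); yaw=s['tcp_rot'][2]
    print('t',round(s['clock'],2),'at',P.round(1),'yaw',round(yaw,3),'open',round(s['opening'],2),'F',np.round(s['contact_force'],1),'q6',s['qpos'][5].round(2))
    for x,y,z,w in targets:
        d=np.array([x,y,z])-P; c,sn=np.cos(yaw),np.sin(yaw)
        t=np.array([c*d[0]+sn*d[1], sn*d[0]-c*d[1], -d[2]])/10
        print('  leg',t.round(2),'max',abs(np.linalg.norm(t)).round(1),'turn',round(yaw-w,3)); P=np.array([x,y,z]); yaw=w
def cassettes():
    "white components on the mat from both views"
    for n in ('top','scene'):
        p,_=grab(n); x0,y0,x1,y1={'top':(345,160,460,270),'scene':(190,200,290,290)}[n]
        m=np.zeros((400,640),np.uint8); m[y0:y1,x0:x1]=p[y0:y1,x0:x1].min(-1)>140
        k,l,s,c=cv2.connectedComponentsWithStats(m)
        for i in range(1,k):
            if s[i,4]<40: continue
            (cx,cy),(w,h),a=cv2.minAreaRect(plane(n,*np.where(l==i)[::-1],17.0)[:,:2].astype(np.float32))
            if w<h: a-=90
            print(n,'cas',round(cx,1),round(cy,1),'wh',round(w,1),round(h,1),'yaw',round(np.radians(a)%np.pi,3))
E
python3 -c "
from h import *
delta((470.3,-345,150,1.49),(470.3,-345,80,1.49),(470.3,-345,22,1.49))"
```

```text
t 0.1 at [ 143.5 -607.9  247.7] yaw 0.232 open 1.0 F [-0.1 -0.  -0.5] q6 -0.0
  leg [ 37.85 -18.08   9.77] max 43.1 turn -1.258
  leg [0. 0. 7.] max 7.0 turn 0.0
  leg [0.  0.  5.8] max 5.8 turn 0.0
```

Emit:
drive_tool([
  [2.9,-1.39,0.75,0],
  [2.9,-1.39,0.75,0],
  [2.9,-1.39,0.75,0],
  [2.9,-1.39,0.75,0],
  [2.9,-1.39,0.75,0],
  [2.9,-1.39,0.75,0],
  [2.9,-1.39,0.75,0],
  [2.9,-1.39,0.75,0],
  [2.9,-1.39,0.75,0],
  [2.9,-1.39,0.75,0],
  [2.9,-1.39,0.75,0],
  [2.9,-1.39,0.75,0],
], jaw=0.4, force=40)

```text
clock: 1.1
eef_pos: [444.8, -364.7, 157.7]
tcp_rot: [-3.141, 0.0, 0.232]
contact_force: [-0.3, -1.0, 0.5]
opening: 0.603
```

Emit:
drive_tool([
  [3.05,-1.4,0.77,0],
  [0,0,0,-0.12],
  [0,0,0,-0.12],
  [0,0,0,-0.12],
  [0,0,0,-0.12],
  [0,0,0,-0.12],
  [0,0,0,-0.12],
  [0,0,0,-0.12],
  [0,0,0,-0.12],
  [0,0,0,-0.12],
  [0,0,0,-0.12],
  [0,0,0,-0.058],
])

```text
clock: 2.1
eef_pos: [470.2, -345.2, 150.2]
tcp_rot: [-3.141, -0.0, 1.497]
contact_force: [-0.5, -0.4, 0.1]
opening: 0.604
```

```bash
python3 -c "
from h import *
cassettes()
delta((470.3,-345,80,1.49),(470.3,-345,22,1.49))"
```

```text
top cas 623.8 -318.3 wh 40.8 28.5 yaw 0.989
top cas 463.0 -450.0 wh 86.7 249.3 yaw 2.619
top cas 540.7 -332.2 wh 40.7 28.7 yaw 1.265
top cas 471.0 -343.9 wh 35.3 25.7 yaw 1.562
scene cas 374.3 -191.5 wh 70.2 39.1 yaw 1.023
scene cas 471.3 -345.6 wh 41.5 27.9 yaw 1.488
scene cas 541.8 -333.4 wh 42.7 30.3 yaw 1.22
scene cas 624.6 -319.5 wh 42.0 28.9 yaw 0.972
t 2.2 at [ 470.2 -345.2  150.3] yaw 1.491 open 0.6 F [-0.2 -0.3  0.2] q6 -0.56
  leg [0.02 0.01 7.03] max 7.0 turn 0.001
  leg [0.  0.  5.8] max 5.8 turn 0.0
```

Emit:
drive_tool([
  [0,0,1.6,0],
  [0,0,1.6,0],
  [0,0,1.6,0],
  [0,0,1.6,0],
  [0,0,1.6,0],
  [0,0,1.6,0],
  [0,0,1.6,0],
  [0,0,1.6,0],
  [0,0,0,0],
])

```text
clock: 2.95
eef_pos: [468.8, -344.1, 19.8]
tcp_rot: [-3.138, -0.002, 1.487]
contact_force: [-1.0, 0.4, -0.7]
opening: 0.601
```

Emit:
drive_tool([
  [0,0,0,0],
  [0,0,0,0],
  [0,0,0,0],
  [0,0,0,0],
  [0,0,-1,0],
  [0,0,-2,0],
  [0,0,-2,0],
  [0,0,-2,0],
  [0,0,-2,0],
  [0,0,-2,0],
  [0,0,-2,0],
], jaw=1, force=40)

```text
clock: 3.87
eef_pos: [470.4, -345.4, 154.8]
tcp_rot: [3.141, 0.001, 1.49]
contact_force: [0.3, -0.4, 0.1]
opening: 0.316
```

```bash
python3 -c "
from h import *
delta((427,-50.4,160,.169),(427,-50.4,45,.169))"
```

```text
t 3.87 at [ 470.4 -345.4  154.8] yaw 1.49 open 0.32 F [ 0.3 -0.4  0.1] q6 -0.55
  leg [29.05 -6.72 -0.52] max 29.8 turn 1.321
  leg [ 0.   0.  11.5] max 11.5 turn 0.0
```

Emit:
drive_tool([
  [2.905,-0.672,-0.05,0],
  [2.905,-0.672,-0.05,0],
  [2.905,-0.672,-0.05,0],
  [2.905,-0.672,-0.05,0],
  [2.905,-0.672,-0.05,0],
  [2.905,-0.672,-0.05,0],
  [2.905,-0.672,-0.05,0],
  [2.905,-0.672,-0.05,0],
  [2.905,-0.672,-0.05,0],
  [2.905,-0.672,-0.05,0],
  [0,0,0,0.12],
])

```text
clock: 4.78
eef_pos: [425.8, -46.9, 158.5]
tcp_rot: [-3.142, -0.001, 1.373]
contact_force: [-1.2, -0.4, 0.2]
opening: 0.316
```

Emit:
drive_tool([
  [0,0,0,0.12],
  [0,0,0,0.12],
  [0,0,0,0.12],
  [0,0,0,0.12],
  [0,0,0,0.12],
  [0,0,0,0.12],
  [0,0,0,0.12],
  [0,0,0,0.12],
  [0,0,0,0.12],
  [0,0,0,0.12],
  [0,0,0,0],
])

```text
clock: 5.7
eef_pos: [427.1, -50.4, 158.6]
tcp_rot: [3.141, -0.001, 0.164]
contact_force: [0.0, -0.2, 0.2]
opening: 0.313
```

Emit:
drive_tool([
  [0,0,1.9,0],
  [0,0,1.9,0],
  [0,0,1.9,0],
  [0,0,1.9,0],
  [0,0,1.9,0],
  [0,0,1.9,0],
  [0,0,0,0],
])

```text
clock: 6.28
eef_pos: [425.4, -50.2, 41.8]
tcp_rot: [-3.141, 0.003, 0.174]
contact_force: [-0.1, 0.2, -0.3]
opening: 0.314
```

Emit:
drive_tool([
  [0,0,0,0],
  [0,0,0,0],
  [0,0,0,0],
  [0,0,-2,0],
  [0,0,-2,0],
  [0,0,-2,0],
  [0,0,-2,0],
  [0,0,-2,0],
  [0,0,-2,0],
], jaw=0.42)

```text
clock: 7.03
eef_pos: [427.1, -50.4, 165.9]
tcp_rot: [3.141, -0.002, 0.171]
contact_force: [-0.1, -0.1, -0.0]
opening: 0.581
```

```bash
python3 -c "
from h import *
cassettes()
delta((541.3,-332.8,155,1.25),(541.3,-332.8,20,1.25))"
```

```text
top cas 623.8 -318.3 wh 40.8 28.5 yaw 0.989
top cas 540.7 -332.1 wh 40.1 28.7 yaw 1.265
top cas 456.5 -118.5 wh 85.1 22.2 yaw 0.011
scene cas 541.8 -333.5 wh 42.4 30.3 yaw 1.22
scene cas 624.8 -319.5 wh 41.7 28.9 yaw 0.96
t 7.13 at [429.2 -50.7 167.5] yaw 0.17 open 0.58 F [0.  0.1 0.1] q6 1.28
  leg [ 6.26 29.71  1.25] max 30.4 turn -1.08
  leg [ 0.   0.  13.5] max 13.5 turn 0.0
```

Emit:
drive_tool([
  [0.63,2.97,0.12,0],
  [0.63,2.97,0.12,0],
  [0.63,2.97,0.12,0],
  [0.63,2.97,0.12,0],
  [0.63,2.97,0.12,0],
  [0.63,2.97,0.12,0],
  [0.63,2.97,0.12,0],
  [0.63,2.97,0.12,0],
  [0.63,2.97,0.12,0],
  [0.6,2.97,0.12,0],
])

```text
clock: 7.97
eef_pos: [539.1, -333.9, 151.5]
tcp_rot: [3.142, -0.0, 0.17]
contact_force: [-0.2, 0.2, -0.4]
opening: 0.582
```

Emit:
drive_tool([
  [0,0,0,-0.12],
  [0,0,0,-0.12],
  [0,0,0,-0.12],
  [0,0,0,-0.12],
  [0,0,0,-0.12],
  [0,0,0,-0.12],
  [0,0,0,-0.12],
  [0,0,0,-0.12],
  [0,0,0,-0.12],
  [0,0,0,0],
  [0,0,0,0],
])

```text
clock: 8.88
eef_pos: [538.8, -332.4, 151.6]
tcp_rot: [-3.142, 0.0, 1.246]
contact_force: [-0.4, -0.2, 0.2]
opening: 0.583
```

```bash
python3 -c "
from h import *
cassettes()
delta((541.3,-332.8,155,1.25),(541.3,-332.8,20,1.25))"
```

```text
top cas 581.7 -435.0 wh 83.6 278.0 yaw 2.676
top cas 623.4 -318.1 wh 40.2 28.9 yaw 1.027
scene cas 405.1 -177.1 wh 34.0 38.9 yaw 2.336
scene cas 541.3 -335.0 wh 34.3 27.3 yaw 1.22
scene cas 624.6 -319.5 wh 42.0 28.9 yaw 0.972
t 8.98 at [ 538.9 -332.5  151.6] yaw 1.246 open 0.58 F [ 0.4 -0.3  0.8] q6 -0.23
  leg [ 0.05  0.24 -0.34] max 0.4 turn -0.004
  leg [ 0.   0.  13.5] max 13.5 turn 0.0
```

Emit:
drive_tool([
  [0.05,0.24,1.3,0],
  [0,0,1.7,0],
  [0,0,1.7,0],
  [0,0,1.7,0],
  [0,0,1.7,0],
  [0,0,1.7,0],
  [0,0,1.7,0],
  [0,0,1.5,0],
  [0,0,0,0],
])

```text
clock: 9.73
eef_pos: [541.2, -332.6, 19.1]
tcp_rot: [-3.141, -0.0, 1.248]
contact_force: [-0.1, -0.6, -0.5]
opening: 0.579
```

Emit:
drive_tool([
  [0,0,0,0],
  [0,0,0,0],
  [0,0,0,0],
  [0,0,0,0],
  [0,0,-1,0],
  [0,0,-2.2,0],
  [0,0,-2.2,0],
  [0,0,-2.2,0],
  [0,0,-2.2,0],
  [0,0,-2.2,0],
  [0,0,-2,0],
  [0,0,0,0],
], jaw=1)

```text
clock: 10.73
eef_pos: [543.4, -334.0, 166.9]
tcp_rot: [3.135, 0.002, 1.25]
contact_force: [0.8, -1.0, 0.8]
opening: 0.318
```

```bash
python3 -c "
from h import *
delta((518,-35,160,.169),(518,-35,45,.169))"
```

```text
t 10.73 at [ 543.4 -334.   166.9] yaw 1.25 open 0.32 F [ 0.8 -1.   0.8] q6 -0.23
  leg [ 27.57 -11.85   0.69] max 30.0 turn 1.081
  leg [ 0.   0.  11.5] max 11.5 turn 0.0
```

Emit:
drive_tool([
  [2.755,-1.16,0,0],
  [2.755,-1.16,0,0],
  [2.755,-1.16,0,0],
  [2.755,-1.16,0,0],
  [2.755,-1.16,0,0],
  [2.755,-1.16,0,0],
  [2.755,-1.16,0,0],
  [2.755,-1.16,0,0],
  [2.755,-1.16,0,0],
  [2.755,-1.16,0,0],
  [0,0,0,0.12],
])

```text
clock: 11.65
eef_pos: [517.1, -30.8, 161.5]
tcp_rot: [-3.14, -0.001, 1.133]
contact_force: [0.5, 0.3, 0.1]
opening: 0.318
```

Emit:
drive_tool([
  [0,0,0,0.12],
  [0,0,0,0.12],
  [0,0,0,0.12],
  [0,0,0,0.12],
  [0,0,0,0.12],
  [0,0,0,0.12],
  [0,0,0,0.12],
  [0,0,0,0.12],
  [0,0,0,0],
  [0,0,0,0],
])

```text
clock: 12.48
eef_pos: [518.0, -34.8, 161.6]
tcp_rot: [-3.142, 0.0, 0.173]
contact_force: [-0.2, -0.1, -0.9]
opening: 0.316
```

Emit:
drive_tool([
  [0,0,1.9,0],
  [0,0,1.9,0],
  [0,0,1.9,0],
  [0,0,1.9,0],
  [0,0,1.9,0],
  [0,0,1.9,0],
  [0,0,0,0],
])

```text
clock: 13.07
eef_pos: [516.0, -34.6, 44.7]
tcp_rot: [-3.14, 0.005, 0.174]
contact_force: [-0.3, -0.1, 0.0]
opening: 0.318
```

Emit:
drive_tool([
  [0,0,0,0],
  [0,0,0,0],
  [0,0,0,0],
  [0,0,-2,0],
  [0,0,-2,0],
  [0,0,-2,0],
  [0,0,-2,0],
  [0,0,-2,0],
  [0,0,-2,0],
  [0,0,0,0],
], jaw=0.42)

```text
clock: 13.9
eef_pos: [520.8, -35.0, 172.5]
tcp_rot: [3.14, -0.008, 0.171]
contact_force: [1.0, 0.3, 0.8]
opening: 0.583
```

```bash
python3 -c "
from h import *
cassettes()
delta((624.2,-318.9,155,.98),(624.2,-318.9,20,.98))"
```

```text
top cas 507.8 -124.8 wh 29.2 300.8 yaw 3.117
top cas 624.1 -318.5 wh 41.3 28.1 yaw 0.957
scene cas 368.0 -205.4 wh 51.7 23.1 yaw 1.012
scene cas 624.8 -319.5 wh 41.7 28.9 yaw 0.96
t 14.0 at [519.  -34.8 169.2] yaw 0.17 open 0.58 F [-1.6  0.2 -0.1] q6 1.33
  leg [ 5.55 29.78  1.42] max 30.3 turn -0.81
  leg [ 0.   0.  13.5] max 13.5 turn 0.0
```

Emit:
drive_tool([
  [0.56,2.98,0.13,0],
  [0.56,2.98,0.13,0],
  [0.56,2.98,0.13,0],
  [0.56,2.98,0.13,0],
  [0.56,2.98,0.13,0],
  [0.56,2.98,0.13,0],
  [0.56,2.98,0.13,0],
  [0.56,2.98,0.13,0],
  [0.56,2.98,0.13,0],
  [0.6,2.98,0.13,0],
])

```text
clock: 14.83
eef_pos: [623.8, -320.1, 153.2]
tcp_rot: [-3.14, 0.001, 0.17]
contact_force: [0.7, -0.0, -0.2]
opening: 0.574
```

Emit:
drive_tool([
  [0,0,0,-0.12],
  [0,0,0,-0.12],
  [0,0,0,-0.12],
  [0,0,0,-0.12],
  [0,0,0,-0.12],
  [0,0,0,-0.12],
  [0,0,0,-0.09],
  [0,0,0,0],
  [0,0,0,0],
  [0,0,0,0],
])

```text
clock: 15.67
eef_pos: [623.9, -318.8, 153.9]
tcp_rot: [-3.141, 0.0, 0.977]
contact_force: [0.7, -0.3, 0.8]
opening: 0.582
```

```bash
python3 -c "
from h import *
cassettes()
delta((624.3,-318.9,155,.98),(624.3,-318.9,20,.98))"
```

```text
top cas 657.6 -358.4 wh 90.8 111.1 yaw 1.967
scene cas 621.0 -324.7 wh 26.1 28.9 yaw 2.543
t 15.77 at [ 624.  -318.9  154.2] yaw 0.978 open 0.59 F [ 0.5 -0.  -0.7] q6 0.12
  leg [ 0.01  0.03 -0.08] max 0.1 turn -0.002
  leg [ 0.   0.  13.5] max 13.5 turn 0.0
```

Emit:
drive_tool([
  [0,0,1.5,0],
  [0,0,1.7,0],
  [0,0,1.7,0],
  [0,0,1.7,0],
  [0,0,1.7,0],
  [0,0,1.7,0],
  [0,0,1.7,0],
  [0,0,1.7,0],
  [0,0,0,0],
])

```text
clock: 16.52
eef_pos: [624.4, -319.1, 19.1]
tcp_rot: [3.141, -0.0, 0.979]
contact_force: [0.1, 1.3, 0.1]
opening: 0.577
```

Emit:
drive_tool([
  [0,0,0,0],
  [0,0,0,0],
  [0,0,0,0],
  [0,0,0,0],
  [0,0,-1,0],
  [0,0,-2.2,0],
  [0,0,-2.2,0],
  [0,0,-2.2,0],
  [0,0,-2.2,0],
  [0,0,-2.2,0],
  [0,0,-1.5,0],
  [0,0,-0.5,0],
], jaw=1)

```text
clock: 17.52
eef_pos: [625.3, -319.6, 164.5]
tcp_rot: [3.137, -0.001, 0.98]
contact_force: [-0.2, 0.1, 0.1]
opening: 0.322
```

```bash
python3 -c "
from h import *
delta((427,-50.4,160,.169),(427,-50.4,50,.169))"
```

```text
t 17.52 at [ 625.3 -319.6  164.5] yaw 0.98 open 0.32 F [-0.2  0.1  0.1] q6 0.12
  leg [ 11.3  -31.47   0.45] max 33.4 turn 0.811
  leg [ 0.  0. 11.] max 11.0 turn 0.0
```

Emit:
drive_tool([
  [1.04,-2.86,0,0],
  [1.04,-2.86,0,0],
  [1.04,-2.86,0,0],
  [1.04,-2.86,0,0],
  [1.04,-2.86,0,0],
  [1.04,-2.86,0,0],
  [1.04,-2.86,0,0],
  [1.04,-2.86,0,0],
  [1.04,-2.86,0,0],
  [1.04,-2.86,0,0],
  [0.96,-2.87,0,0],
])

```text
clock: 18.43
eef_pos: [424.7, -48.2, 160.3]
tcp_rot: [-3.141, 0.0, 0.979]
contact_force: [-0.1, -0.6, 0.4]
opening: 0.321
```

Emit:
drive_tool([
  [0,0,0,0.12],
  [0,0,0,0.12],
  [0,0,0,0.12],
  [0,0,0,0.12],
  [0,0,0,0.12],
  [0,0,0,0.12],
  [0,0,0,0.09],
  [0,0,0,0],
  [0,0,0,0],
])

```text
clock: 19.18
eef_pos: [425.8, -49.2, 160.4]
tcp_rot: [-3.141, 0.0, 0.173]
contact_force: [0.5, -0.1, -0.2]
opening: 0.316
```

```bash
python3 -c "
from h import *
delta((427,-50.4,52,.169))"
```

```text
t 19.18 at [425.8 -49.2 160.4] yaw 0.173 open 0.32 F [ 0.5 -0.1 -0.2] q6 1.28
  leg [ 0.1   0.14 10.84] max 10.8 turn 0.004
```

Emit:
drive_tool([
  [0.1,0.14,1.8,0],
  [0,0,1.8,0],
  [0,0,1.8,0],
  [0,0,1.8,0],
  [0,0,1.8,0],
  [0,0,1.6,0],
  [0,0,0,0],
  [0,0,0,0],
])

```text
clock: 19.85
eef_pos: [426.6, -50.4, 54.2]
tcp_rot: [-3.141, 0.002, 0.172]
contact_force: [-0.0, -0.5, -0.4]
opening: 0.314
```

Emit:
drive_tool([
  [0,0,0,0],
  [0,0,0,0],
  [0,0,0,0],
  [0,0,-2,0],
  [0,0,-2,0],
  [0,0,-2,0],
  [0,0,-2,0],
  [0,0,-2,0],
  [0,0,-2,0],
  [0,0,-2,0],
  [0,0,-2,0],
  [0,0,0,0],
], jaw=0.42)

```text
clock: 20.85
eef_pos: [429.5, -50.8, 218.7]
tcp_rot: [3.14, -0.007, 0.17]
contact_force: [1.2, -0.0, 0.2]
opening: 0.584
```

Emit:
drive_tool([
  [0,0,0,-0.12],
  [0,0,0,-0.12],
  [0,0,0,-0.12],
  [0,0,0,-0.12],
  [0,0,0,-0.12],
  [0,0,0,-0.12],
  [0,0,0,-0.12],
  [0,0,0,-0.12],
  [0,0,0,-0.12],
  [0,0,0,-0.12],
  [0,0,0,-0.12],
  [0,0,0,-0.12],
])

```text
clock: 21.85
eef_pos: [427.1, -50.5, 214.5]
tcp_rot: [3.141, 0.0, 1.616]
contact_force: [0.1, 0.2, -0.5]
opening: 0.577
```

```bash
python3 -c "
from h import *
delta((390,120,215,1.6),(441,368.5,215,1.6),(441,368.5,215,4.33))"
```

```text
t 21.85 at [427.1 -50.5 214.5] yaw 1.616 open 0.58 F [ 0.1  0.2 -0.5] q6 -0.17
  leg [17.2  -2.94 -0.05] max 17.4 turn 0.016
  leg [24.69  5.82 -0.  ] max 25.4 turn 0.0
  leg [ 0.  0. -0.] max 0.0 turn -2.73
```

Emit:
drive_tool([
  [2.87,-0.49,0,0],
  [2.87,-0.49,0,0],
  [2.87,-0.49,0,0],
  [2.87,-0.49,0,0],
  [2.87,-0.49,0,0],
  [2.87,-0.49,0,0],
])

```text
clock: 22.35
eef_pos: [390.6, 121.6, 214.6]
tcp_rot: [3.141, -0.0, 1.61]
contact_force: [1.1, 0.2, -0.1]
opening: 0.576
```

Emit:
drive_tool([
  [2.74,0.64,0,0],
  [2.74,0.64,0,0],
  [2.74,0.64,0,0],
  [2.74,0.64,0,0],
  [2.74,0.64,0,0],
  [2.74,0.64,0,0],
  [2.74,0.64,0,0],
  [2.74,0.64,0,0],
  [2.74,0.64,0,0],
  [0,0,0,-0.12],
  [0,0,0,-0.12],
])

```text
clock: 23.27
eef_pos: [439.1, 370.6, 214.1]
tcp_rot: [3.142, -0.0, 1.857]
contact_force: [-0.1, -0.2, 0.1]
opening: 0.583
```

Emit:
drive_tool([
  [0,0,0,-0.12],
  [0,0,0,-0.12],
  [0,0,0,-0.12],
  [0,0,0,-0.12],
  [0,0,0,-0.12],
  [0,0,0,-0.12],
  [0,0,0,-0.12],
  [0,0,0,-0.12],
  [0,0,0,-0.12],
  [0,0,0,-0.12],
  [0,0,0,-0.12],
  [0,0,0,-0.12],
])

```text
clock: 24.27
eef_pos: [439.0, 368.9, 214.4]
tcp_rot: [3.142, 0.0, -2.987]
contact_force: [0.4, 0.3, 0.0]
opening: 0.58
```

Emit:
drive_tool([
  [0,0,0,-0.12],
  [0,0,0,-0.12],
  [0,0,0,-0.12],
  [0,0,0,-0.12],
  [0,0,0,-0.12],
  [0,0,0,-0.12],
  [0,0,0,-0.12],
  [0,0,0,-0.12],
  [0,0,0,-0.08],
  [0,0,0,0],
])

```text
clock: 25.1
eef_pos: [439.0, 368.9, 214.4]
tcp_rot: [3.142, -0.0, -1.949]
contact_force: [-1.0, -0.6, 0.2]
opening: 0.579
```

Run:
```python
from h import *
delta((441,368.5,127,4.33-2*np.pi))
p,_=grab('scene'); q,_=grab('top')
a=p[195:270,280:380,::-1]; b=q[185:275,280:370,::-1]
cv2.imwrite('pics/bask1.png',np.hstack([cv2.resize(a,(400,300),interpolation=cv2.INTER_CUBIC),cv2.resize(b,(300,300),interpolation=cv2.INTER_CUBIC)]))
_,W=cloud('scene');
```

```text
t 25.1 at [439.  368.9 214.4] yaw -1.949 open 0.58 F [-1.  -0.6  0.2] q6 -2.07
  leg [-0.04 -0.2   8.74] max 8.7 turn 0.004
```

View pics/bask1.png

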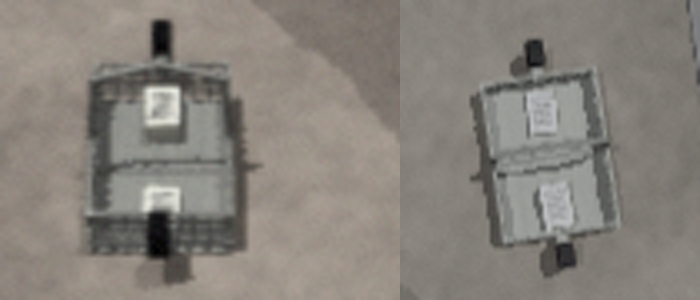

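All three cassettes are in the basket: two stacked in the near half and one in the far half. The basket has not moved. Next is the cap.

Emit:
drive_tool([
  [0,-0.2,1.3,0],
  [0,0,1.5,0],
  [0,0,1.5,0],
  [0,0,1.5,0],
  [0,0,1.5,0],
  [0,0,1.4,0],
  [0,0,0,0],
])

```text
clock: 25.78
eef_pos: [439.7, 367.2, 125.0]
tcp_rot: [3.14, -0.004, -1.956]
contact_force: [-0.7, -1.5, -0.9]
opening: 0.579
```

Emit:
drive_tool([
  [0,0,0,0],
  [0,0,0,0],
  [0,0,0,0],
  [0,0,0,0],
  [0,0,0,0],
  [0,0,0,0],
  [0,0,0,0],
], jaw=1, force=60)

```text
clock: 26.37
eef_pos: [438.7, 369.9, 129.0]
tcp_rot: [3.137, 0.001, -1.955]
contact_force: [-15.4, 9.3, 8.0]
opening: 0.152
```

Emit:
drive_tool([
  [0,0,0,0.06],
  [0,0,0,0.1],
  [0,0,0,0.1],
  [0,0,0,0.1],
  [0,0,0,0.1],
  [0,0,0,0.1],
  [0,0,0,0.1],
  [0,0,0,0.1],
  [0,0,0,0.1],
  [0,0,0,0.1],
  [0,0,0,0.1],
  [0,0,0,0.1],
])

```text
clock: 27.37
eef_pos: [438.4, 369.9, 129.0]
tcp_rot: [3.139, -0.004, -3.12]
contact_force: [-15.8, 9.0, 9.7]
opening: 0.149
```

```bash
python3 -c "
from h import *
delta(); print(r.sense()['wrist_torque'])"
```

```text
t 27.37 at [438.4 369.9 129. ] yaw -3.12 open 0.15 F [-15.8   9.    9.7] q6 -0.9
[1.26613061 2.81300385 0.06436183]
```

Emit:
drive_tool([
  [0.23,0.15,-0.12,0],
  [0,0,0,0.08],
  [0,0,0,0.08],
  [0,0,0,0.08],
  [0,0,0,0.08],
  [0,0,0,0],
])

```text
clock: 27.87
eef_pos: [438.0, 370.2, 129.1]
tcp_rot: [3.141, -0.001, 2.844]
contact_force: [-3.3, 4.1, -4.4]
opening: 0.151
```

```bash
python3 -c "
from h import *
delta(); print(r.sense()['wrist_torque'])"
```

```text
t 27.87 at [438.  370.2 129.1] yaw 2.844 open 0.15 F [-3.3  4.1 -4.4] q6 -0.58
[ 0.44266584  0.71016473 -0.03109816]
```

Emit:
drive_tool([
  [0,0,0,0.05],
  [0,0,0,0.05],
  [0,0,0,0.05],
  [0,0,0,0.05],
  [0,0,0,0],
])

```text
clock: 28.28
eef_pos: [437.9, 370.3, 129.1]
tcp_rot: [3.141, -0.001, 2.646]
contact_force: [-4.0, 4.2, -5.0]
opening: 0.149
```

```bash
python3 -c "
from h import *
delta(); print(r.sense()['wrist_torque'])"
```

```text
t 28.28 at [437.9 370.3 129.1] yaw 2.646 open 0.15 F [-4.   4.2 -5. ] q6 -0.38
[ 0.54380007  0.74683019 -0.07330909]
```

Emit:
drive_tool([
  [0,0,0,0.04],
  [0,0,0,0.04],
  [0,0,0,0.04],
  [0,0,0,0],
])

```text
clock: 28.62
eef_pos: [437.9, 370.4, 129.1]
tcp_rot: [3.142, -0.001, 2.529]
contact_force: [-4.0, 5.0, -4.9]
opening: 0.15
```

```bash
python3 -c "
from h import *
delta(); print(r.sense()['wrist_torque'])"
```

```text
t 28.62 at [437.9 370.4 129.1] yaw 2.529 open 0.15 F [-4.   5.  -4.9] q6 -0.26
[0.73114246 0.93978166 1.29936474]
```

Emit:
drive_tool([
  [0,0,0,0.04],
  [0,0,0,0.04],
  [0,0,0,0.04],
  [0,0,0,0],
])

```text
clock: 28.95
eef_pos: [439.5, 370.0, 129.8]
tcp_rot: [3.14, 0.002, 2.413]
contact_force: [3.7, -6.9, -1.2]
opening: 0.153
```

```bash
python3 -c "
from h import *
delta(); print(r.sense()['wrist_torque'])"
```

```text
t 28.95 at [439.5 370.  129.8] yaw 2.413 open 0.15 F [ 3.7 -6.9 -1.2] q6 -0.14
[-1.12081619 -1.48771092  1.40276431]
```

Emit:
drive_tool([
  [0,0,0,0],
  [0,0,0,0],
  [0,0,0,0],
  [0,0,0,0],
  [0,0,-2,0],
  [0,0,-2,0],
  [0,0,-2,0],
  [0,0,-2,0],
  [0,0,-2,0],
  [0,0,-2,0],
  [0,0,0,0],
], jaw=0.4, force=40)

```text
clock: 29.87
eef_pos: [440.3, 371.2, 253.1]
tcp_rot: [3.135, 0.001, 2.41]
contact_force: [-0.4, 0.9, -0.3]
opening: 0.599
```

Emit:
drive_tool([
  [0,0,0,0.12],
  [0,0,0,0.12],
  [0,0,0,0.12],
  [0,0,0,0.12],
  [0,0,0,0.12],
  [0,0,0,0.12],
  [0,0,0,0.04],
  [0,0,0,0],
], jaw=0)

```text
clock: 30.53
eef_pos: [438.5, 369.6, 248.2]
tcp_rot: [-3.141, 0.0, 1.648]
contact_force: [-0.5, -0.1, -0.3]
opening: 0.999
```

```bash
python3 -c "
from h import *
delta((415,199,250,1.65))"
```

```text
t 30.53 at [438.5 369.6 248.2] yaw 1.648 open 1.0 F [-0.5 -0.1 -0.3] q6 0.62
  leg [-16.83  -3.65  -0.18] max 17.2 turn -0.002
```

Moving beside the hook on the robot side. I check the cap and the hook's swing before touching.

Emit:
drive_tool([
  [-2.1,-0.46,0,0],
  [-2.1,-0.46,0,0],
  [-2.1,-0.46,0,0],
  [-2.1,-0.46,0,0],
  [-2.1,-0.46,0,0],
  [-2.1,-0.46,0,0],
  [-2.1,-0.46,0,0],
  [-2.1,-0.46,0,0],
  [0,0,0,0],
])

```text
clock: 31.28
eef_pos: [414.1, 196.6, 248.3]
tcp_rot: [-3.14, 0.001, 1.651]
contact_force: [-0.3, -0.4, 0.2]
opening: 1.002
```

```bash
cat > hook.py <<'E'
from h import *
def hook(n='scene',piv=(595,213),yaw=.08):
    grab(n); p,W=cloud(n); W=W.reshape(-1,3)
    c,s=np.cos(yaw),np.sin(yaw); d=W[:,:2]-piv
    X=c*d[:,0]+s*d[:,1]; Y=-s*d[:,0]+c*d[:,1]; Z=W[:,2]
    with np.errstate(invalid='ignore'): m=(abs(Y)<16)&(abs(X)<90)&(Z>205)&(Z<345)
    return X[m],Y[m],Z[m]
E
python3 - <<'E'
from hook import *
import sys
for i in range(10):
    X,Y,Z=hook(); b=(Z>300)&(Z<340); l=Z<240
    print(round(r.sense()['clock'],2),'barrel x',X[b].mean().round(1),'z',Z[b].mean().round(1),'bowl x',X[l].mean().round(1) if l.any() else None,'y',Y[l].mean().round(1))
delta()
p=np.load('scene.npz')['p']; q,_=grab('top')
a=p[170:340,380:500,::-1]; b=q[215:260,165:215,::-1]
cv2.imwrite('pics/hk.png',np.hstack([cv2.resize(a,(400,566),interpolation=cv2.INTER_CUBIC),cv2.resize(b,(400,566),interpolation=cv2.INTER_CUBIC)]))
E
```

```text
31.33 barrel x 20.4 z 326.5 bowl x 43.6 y -0.5
31.38 barrel x 19.0 z 326.8 bowl x 39.9 y -0.1
31.43 barrel x 14.9 z 326.4 bowl x 27.6 y 0.3
31.48 barrel x 8.8 z 326.0 bowl x 7.5 y -0.1
31.53 barrel x 2.7 z 326.7 bowl x -13.6 y -0.5
31.58 barrel x -3.2 z 328.3 bowl x -33.5 y -0.3
31.63 barrel x -6.9 z 329.3 bowl x -44.8 y -0.3
31.68 barrel x -7.6 z 329.6 bowl x -48.6 y -0.5
31.73 barrel x -6.2 z 329.1 bowl x -44.3 y -0.0
31.78 barrel x -2.4 z 328.0 bowl x -30.6 y -0.4
t 31.78 at [415.3 199.8 248.7] yaw 1.651 open 1.0 F [ 0.7 -0.4 -0.4] q6 0.37
```

View pics/hk.png

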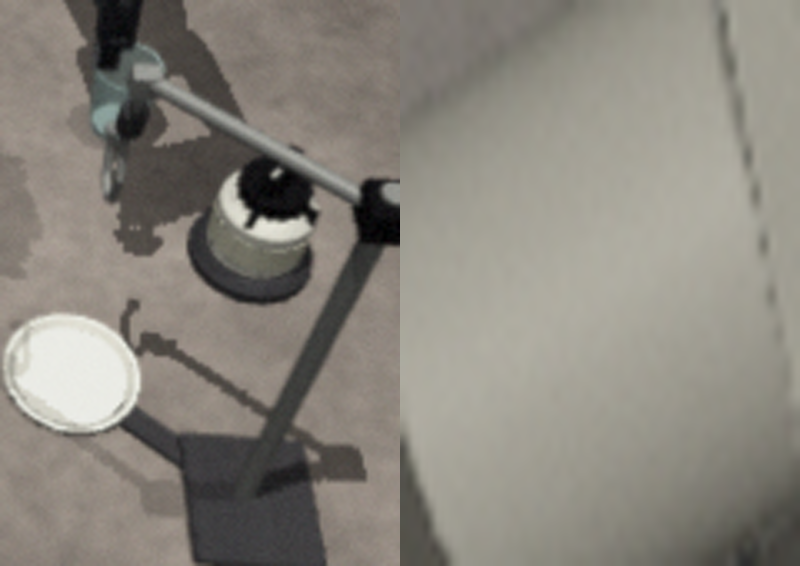

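The hook swings about ±0.35 rad, centred in y. Next I push the back of the open finger slowly into the swing.

Emit:
drive_tool([
  [0,0.6,0,0],
  [0,0.6,0,0],
  [0,0.6,0,0],
  [0,0.6,0,0],
  [0,0.6,0,0],
  [0,0.6,0,0],
  [0,0.6,0,0],
  [0,0.6,0,0],
  [0,0.6,0,0],
  [0,0.6,0,0],
  [0,0.6,0,0],
  [0,0.6,0,0],
])

```text
clock: 32.83
eef_pos: [487.7, 205.1, 248.8]
tcp_rot: [-3.142, 0.0, 1.65]
contact_force: [0.4, 0.8, -0.3]
opening: 0.999
```

Emit:
drive_tool([
  [0,0.25,0,0],
  [0,0.25,0,0],
  [0,0.25,0,0],
  [0,0.25,0,0],
  [0,0.25,0,0],
  [0,0.25,0,0],
  [0,0.25,0,0],
  [0,0.25,0,0],
  [0,0.25,0,0],
  [0,0.25,0,0],
  [0,0.25,0,0],
  [0,0.25,0,0],
])

```text
clock: 33.83
eef_pos: [517.2, 207.5, 248.8]
tcp_rot: [-3.142, 0.0, 1.65]
contact_force: [0.4, 0.0, -0.4]
opening: 1.0
```

Emit:
drive_tool([
  [0,0,0,0],
  [0,0,0,0],
  [0,0,0,0],
  [0,0,0,0],
  [0,0,0,0],
  [0,0,0,0],
  [0,0,0,0],
  [0,0,0,0],
  [0,0,0,0],
  [0,0,0,0],
  [0,0,0,0],
  [0,0,0,0],
])

```text
clock: 34.83
eef_pos: [517.0, 207.4, 248.8]
tcp_rot: [3.142, -0.0, 1.65]
contact_force: [0.0, -0.2, 0.5]
opening: 0.999
```

```bash
cat > hs.py <<'E'
from hook import *
import sys
for i in range(int(sys.argv[1])):
    X,Y,Z=hook(); b=(Z>300)&(Z<340); l=(Z<240)
    print(round(r.sense()['clock'],2),'barrel x',X[b].mean().round(1),'bowl x',X[l].mean().round(1) if l.any() else None,'n',l.sum())
delta()
E
python3 hs.py 8
```

```text
34.88 barrel x -13.3 bowl x 6.8 n 47
34.93 barrel x -13.7 bowl x 6.8 n 49
34.98 barrel x -13.4 bowl x 6.9 n 49
35.03 barrel x -13.4 bowl x 7.7 n 44
35.08 barrel x -13.3 bowl x 7.6 n 47
35.13 barrel x -14.2 bowl x 8.3 n 47
35.18 barrel x -13.7 bowl x 7.3 n 48
35.23 barrel x -13.5 bowl x 8.2 n 48
t 35.23 at [517.  207.5 248.8] yaw 1.65 open 1.0 F [ 0.2 -0.1  0.2] q6 0.3
```

Emit:
drive_tool([
  [0,-0.08,0,0],
  [0,-0.08,0,0],
  [0,-0.08,0,0],
  [0,-0.08,0,0],
  [0,-0.08,0,0],
  [0,-0.08,0,0],
  [0,-0.08,0,0],
  [0,-0.08,0,0],
  [0,-0.08,0,0],
  [0,-0.08,0,0],
  [0,-0.08,0,0],
  [0,-0.08,0,0],
])

```text
clock: 36.23
eef_pos: [507.3, 206.7, 248.8]
tcp_rot: [-3.142, 0.0, 1.65]
contact_force: [-0.5, -0.5, 0.1]
opening: 1.001
```

Emit:
drive_tool([
  [0,-0.08,0,0],
  [0,-0.08,0,0],
  [0,-0.08,0,0],
  [0,-0.08,0,0],
  [0,-0.08,0,0],
  [0,-0.08,0,0],
  [0,-0.08,0,0],
  [0,-0.08,0,0],
  [0,-0.08,0,0],
  [0,-0.08,0,0],
  [0,-0.1,0,0],
  [0,-0.1,0,0],
])

```text
clock: 37.23
eef_pos: [497.4, 205.9, 248.8]
tcp_rot: [3.142, -0.0, 1.65]
contact_force: [0.1, -0.0, -0.4]
opening: 1.002
```

Emit:
drive_tool([
  [0,-0.2,0,0],
  [0,-0.4,0,0],
  [0,-0.8,0,0],
  [0,-1.2,0,0],
  [0,-1.5,0,0],
  [0,-1.5,0,0],
  [0,-1.5,0,0],
  [0,-1.5,0,0],
  [0,-1,0,0],
  [0,0,0,0],
  [0,0,0,0],
])

```text
clock: 38.15
eef_pos: [401.5, 198.4, 249.1]
tcp_rot: [3.141, -0.0, 1.65]
contact_force: [0.2, 0.1, -0.4]
opening: 1.001
```

```bash
python3 hs.py 14
```

```text
38.2 barrel x 5.5 bowl x -3.7 n 43
38.25 barrel x 5.9 bowl x -3.0 n 46
38.3 barrel x 5.7 bowl x -3.1 n 47
38.35 barrel x 5.9 bowl x -2.6 n 43
38.4 barrel x 5.7 bowl x -3.7 n 46
38.45 barrel x 5.5 bowl x -3.6 n 45
38.5 barrel x 5.4 bowl x -5.5 n 44
38.55 barrel x 5.4 bowl x -3.7 n 47
38.6 barrel x 5.2 bowl x -5.0 n 46
38.65 barrel x 5.0 bowl x -4.9 n 45
38.7 barrel x 5.3 bowl x -4.8 n 47
38.75 barrel x 5.4 bowl x -4.7 n 50
38.8 barrel x 5.5 bowl x -4.1 n 46
38.85 barrel x 5.5 bowl x -4.2 n 45
t 38.85 at [401.8 198.3 248.8] yaw 1.65 open 1.0 F [ 0.  -0.  -0.7] q6 0.38
```

The hook hangs still (bowl noise about 1 mm). Next I fetch the basket by ear_a.

Emit:
drive_tool([
  [2.16,-0.35,0,0],
  [-2.0,-0.35,0,0],
  [-2.16,-0.35,0,0],
  [-2.16,-0.35,0,0],
  [-2.16,-0.35,0,0],
  [-2.16,0,0,0],
  [-2.16,0,0,0],
  [-2.16,0,0,0],
  [-2.16,0,0,0],
], jaw=0.4)

```text
clock: 39.6
eef_pos: [396.0, 46.8, 248.9]
tcp_rot: [3.141, -0.0, 1.65]
contact_force: [-0.1, -0.2, 0.1]
opening: 0.601
```

Emit:
drive_tool([
  [0,0,0,0.12],
  [0,0,0,0.12],
  [0,0,0,0.12],
  [0,0,0,0.12],
  [0,0,0,0.12],
  [0,0,0,0.12],
  [0,0,0,0.12],
  [0,0,0,0.12],
  [0,0,0,0.12],
  [0,0,0,0.12],
  [0,0,0,0.12],
  [0,0,0,0.12],
])

```text
clock: 40.6
eef_pos: [396.1, 47.8, 248.8]
tcp_rot: [-3.142, -0.0, 0.204]
contact_force: [0.3, -0.6, -0.2]
opening: 0.6
```

Run:
```python
from h import *
p,_=grab('scene'); q,_=grab('top')
for n in('scene','top'):
    P,W=cloud(n); P=P.reshape(-1,3).astype(int); W=W.reshape(-1,3)
    with np.errstate(invalid='ignore'):
        for nm,x,y in(('earb',567,-27),('eara',381,-60)):
            m=(np.hypot(W[:,0]-x,W[:,1]-y)<35)&(W[:,2]>60)&(W[:,2]<75)&(P.max(1)<70); print(n,nm,m.sum(),W[m].mean(0).round(1))
        m=(np.hypot(W[:,0]-441,W[:,1]-368.5)<45)&(W[:,2]>122)&(W[:,2]<140); print('bar',cv2.minAreaRect(W[m][:,:2].astype(np.float32)))
        m=(np.hypot(W[:,0]-595,W[:,1]-213)<60)&(W[:,2]>212)&(W[:,2]<345)
        H=W[m]
        for a,b in((212,235),(235,248),(248,262),(265,285),(310,340)):
            k=H[(H[:,2]>=a)&(H[:,2]<b)]; print('hook',a,b,len(k),k.mean(0).round(1),k.min(0).round(0),k.max(0).round(0))
delta((381,-58.4,150,.169),(381,-58.4,54,.169))
a=p[205:265,430:490,::-1]; b=q[210:265,165:225,::-1]
cv2.imwrite('pics/jar2.png',np.hstack([cv2.resize(x,(400,400),interpolation=cv2.INTER_CUBIC) for x in(b,a)]))
```

```text
scene earb 42 [570.8 -26.3  66.3]
scene eara 30 [385.8 -58.   66.7]
bar ((439.28515625, 368.9879455566406), (13.242716789245605, 48.00941467285156), 55.92824935913086)
hook 212 235 33 [590.6 212.  225.9] [577. 209. 219.] [617. 215. 235.]
hook 235 248 27 [590.4 212.5 241.5] [567. 208. 235.] [620. 218. 247.]
hook 248 262 32 [585.7 211.6 254.9] [565. 205. 248.] [620. 217. 261.]
hook 265 285 34 [611.9 214.8 275.8] [603. 212. 265.] [620. 218. 285.]
hook 310 340 100 [600.2 212.5 327. ] [587. 204. 310.] [606. 223. 337.]
top earb 39 [564.7 -26.5  67.3]
top eara 37 [381.4 -58.1  66.9]
bar ((438.0702819824219, 369.6081848144531), (15.34212875366211, 44.883934020996094), 58.828887939453125)
hook 212 235 34 [595.  214.8 225. ] [578. 211. 218.] [613. 220. 233.]
hook 235 248 9 [603.2 214.7 240.4] [574. 211. 236.] [616. 219. 246.]
hook 248 262 25 [572.5 212.3 256.6] [559. 207. 251.] [615. 218. 261.]
hook 265 285 9 [611.3 215.1 274.9] [605. 213. 265.] [615. 218. 282.]
hook 310 340 44 [590.3 210.2 329.5] [584. 205. 310.] [603. 221. 339.]
t 40.7 at [396.1  47.8 248.8] yaw 0.208 open 0.6 F [-0.7 -0.  -0. ] q6 1.48
  leg [-3.67 10.08  9.88] max 14.6 turn 0.039
  leg [0.  0.  9.6] max 9.6 turn 0.0
```

View pics/jar2.png

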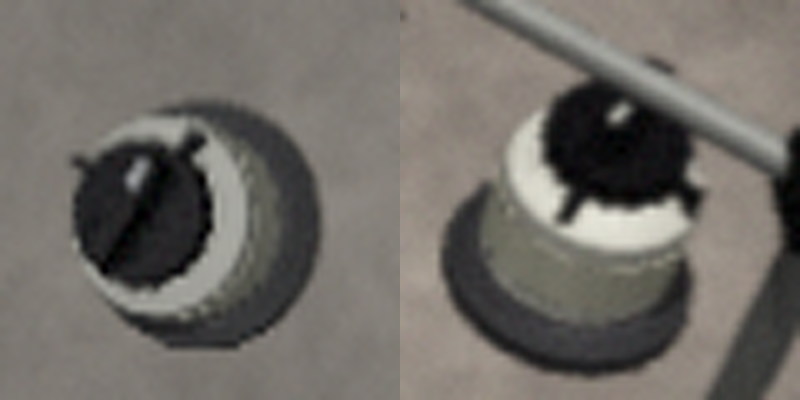

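The bar now lies along the lug direction (-33°), so the cap is home. Next, grasp ear_a.

Emit:
drive_tool([
  [-0.73,2.02,1.98,0],
  [-0.73,2.02,1.98,0],
  [-0.73,2.02,1.98,0],
  [-0.73,2.02,1.98,0],
  [-0.75,2.02,1.98,0],
  [0,0,0,0.039],
  [0,0,0,0],
])

```text
clock: 41.28
eef_pos: [380.3, -59.4, 148.8]
tcp_rot: [-3.141, 0.002, 0.171]
contact_force: [1.4, 0.4, -0.0]
opening: 0.601
```

Emit:
drive_tool([
  [0,0,1.6,0],
  [0,0,1.6,0],
  [0,0,1.6,0],
  [0,0,1.6,0],
  [0,0,1.6,0],
  [0,0,1.4,0],
  [0,0,0,0],
  [0,0,0,0],
])

```text
clock: 41.95
eef_pos: [381.3, -58.2, 55.9]
tcp_rot: [-3.141, 0.001, 0.174]
contact_force: [0.2, -0.2, 0.2]
opening: 0.601
```

Emit:
drive_tool([
  [0,0,0,0],
  [0,0,0,0],
  [0,0,0,0],
  [0,0,0,0],
  [0,0,0,0],
  [0,0,0,0],
  [0,0,0,0],
  [0,0,0,0],
], jaw=1, force=110)

```text
clock: 42.62
eef_pos: [381.9, -58.7, 56.9]
tcp_rot: [3.141, -0.002, 0.171]
contact_force: [-2.9, 1.5, 12.3]
opening: 0.164
```

Emit:
drive_tool([
  [0,0,-0.5,0],
  [0,0,-0.5,0],
  [0,0,-0.5,0],
  [0,0,-0.5,0],
  [0,0,-0.5,0],
  [0,0,-0.5,0],
  [0,0,0,0],
  [0,0,0,0],
  [0,0,0,0],
])

```text
clock: 43.37
eef_pos: [381.2, -58.6, 85.7]
tcp_rot: [3.142, -0.0, 0.171]
contact_force: [0.2, -0.2, -1.3]
opening: 0.167
```

```bash
cat > tilt.py <<'E'
from h import *
def basket(cx,cy,zlo,zhi,rad=130):
    for n in('scene','top'):
        P,W=cloud(n); P=P.reshape(-1,3).astype(int); W=W.reshape(-1,3)
        with np.errstate(invalid='ignore'): m=(np.hypot(W[:,0]-cx,W[:,1]-cy)<rad)&(W[:,2]>zlo)&(W[:,2]<zhi)
        yield n,P[m],W[m]
E
python3 - <<'E'
from h import *
delta()
p,_=grab('scene'); q,_=grab('top')
a=p[170:270,270:390,::-1]; b=q[180:280,270:390,::-1]
cv2.imwrite('pics/lift.png',np.hstack([cv2.resize(x,(400,333),interpolation=cv2.INTER_CUBIC) for x in(b,a)]))
E
```

```text
t 43.37 at [381.2 -58.6  85.7] yaw 0.171 open 0.17 F [ 0.2 -0.2 -1.3] q6 1.24
```

View pics/lift.png

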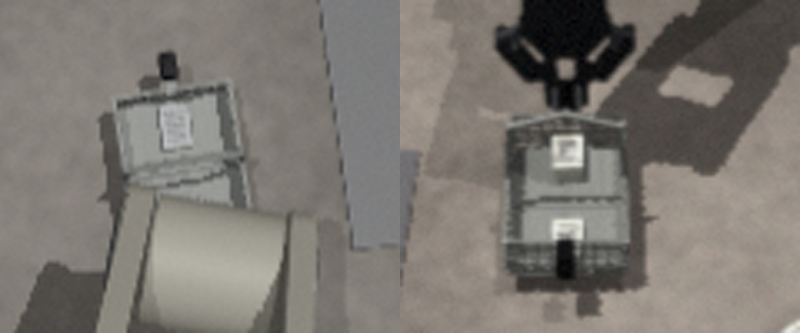

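Run:
```python
from tilt import *
for n,P,W in basket(474,-43,88,104):
    k=(np.hypot(W[:,0]-567,W[:,1]+27)<25)&(P.max(1)<70); print(n,'earb',k.sum(),W[k].mean(0).round(1),W[k][:,2].max().round(1))
for n,P,W in basket(474,-43,130,180,60):
    o=np.argsort(W[:,1]); print(n,'bail',len(W),[x.mean(0).round(1).tolist() for x in np.array_split(W[o],5) if len(x)])
```

```text
scene earb 41 [569.9 -25.8  94.3] 99.0
top earb 39 [563.5 -26.6  95.2] 101.1
scene bail 88 [[484.0, -86.8, 144.6], [479.5, -66.0, 155.0], [475.1, -42.0, 160.4], [471.8, -19.2, 155.2], [467.1, 2.2, 142.7]]
top bail 75 [[478.8, -81.6, 150.0], [475.1, -61.3, 157.9], [472.2, -41.4, 161.6], [468.9, -22.2, 155.9], [464.9, -2.4, 149.5]]
```

Basket held level (droop about 1–2 mm over 188 mm), bail peak 94 mm ahead of the TCP and 73.5 mm above it. Next I raise it, turn it to the stand's yaw and bring it in front of the hook.

Emit:
drive_tool([
  [0,0,-0.5,0],
  [0,0,-1.1,0],
  [0,0,-1.1,0],
  [0,0,-1.1,0],
  [0,0,-1.1,0],
  [0,0,-1.1,0],
  [0,0,-1.1,0],
  [0,0,-1.1,0],
  [0,0,-1.1,0],
  [0,0,-1.1,0],
  [0,0,-0.6,0],
  [0,0,0,0],
])

```text
clock: 44.47
eef_pos: [381.9, -58.7, 196.9]
tcp_rot: [3.141, -0.002, 0.171]
contact_force: [0.4, -0.3, -1.6]
opening: 0.167
```

Emit:
drive_tool([
  [0,0,0,0.03],
  [0,0,0,0.03],
  [0,0,0,0.03],
  [0,0,0,0],
  [0,0,0,0],
])

```text
clock: 44.88
eef_pos: [380.9, -58.6, 195.3]
tcp_rot: [-3.141, 0.001, 0.082]
contact_force: [-0.8, 0.5, -2.0]
opening: 0.165
```

Run:
```python
from h import *
delta((385,197,196.5,.08))
```

```text
t 44.88 at [380.9 -58.6 195.3] yaw 0.082 open 0.17 F [-0.8  0.5 -2. ] q6 1.33
  leg [  2.5  -25.44  -0.12] max 25.6 turn 0.002
```

Emit:
drive_tool([
  [0,-0.6,0,0],
  [0,-1.4,0,0],
  [0.05,-2,0,0],
  [0.05,-2.2,0,0],
  [0.05,-2.2,0,0],
  [0.05,-2.2,0,0],
  [0.05,-2.2,0,0],
  [0.05,-2.2,0,0],
  [0.05,-2.2,0,0],
  [0.05,-2.2,0,0],
  [0.05,-2.2,0,0],
  [0.05,-2,0,0],
])

```text
clock: 45.88
eef_pos: [366.6, 178.6, 195.7]
tcp_rot: [-3.141, 0.0, 0.082]
contact_force: [0.7, 0.8, -1.9]
opening: 0.172
```

Emit:
drive_tool([
  [0,-1.2,-0.2,0],
  [0,-0.6,0,0],
  [0,-0.2,0,0],
  [0,0,0,0],
  [0,0,0,0],
  [0,0,0,0],
])

```text
clock: 46.38
eef_pos: [365.4, 196.3, 197.7]
tcp_rot: [3.141, 0.0, 0.08]
contact_force: [-1.1, -0.5, -1.9]
opening: 0.168
```

Run:
```python
from tilt import *
delta((390.7,197,196.5,.08),(500.3,205.8,196.5,.08),(500.3,205.8,150,.08))
p,_=grab('scene'); q,_=grab('top')
for n,P,W in basket(465,205,235,285,60):
    o=np.argsort(W[:,1]); print(n,'bail',len(W),[x.mean(0).round(1).tolist() for x in np.array_split(W[o],5) if len(x)])
for n,P,W in basket(594,213,212,262,40):
    if len(W): print(n,'hook',len(W),W.mean(0).round(1),W.min(0).round(0),W.max(0).round(0))
for n,P,W in basket(553,212,190,215,25): print(n,'earb',len(W),W.mean(0).round(1) if len(W) else 0,W.max(0) if len(W) else 0)
a=p[160:310,340:460,::-1]; b=q[150:250,190:310,::-1]
cv2.imwrite('pics/pre.png',np.hstack([cv2.resize(a,(400,500),interpolation=cv2.INTER_CUBIC),cv2.resize(b,(400,500),interpolation=cv2.INTER_CUBIC)]))
```

```text
t 46.38 at [365.4 196.3 197.7] yaw 0.08 open 0.17 F [-1.1 -0.5 -1.9] q6 1.98
  leg [2.52 0.13 0.12] max 2.5 turn 0.0
  leg [11. -0. -0.] max 11.0 turn 0.0
  leg [0.   0.   4.65] max 4.6 turn 0.0
scene bail 117 [[465.0, 156.1, 251.6], [462.9, 177.2, 265.8], [461.1, 202.5, 272.4], [458.7, 228.5, 266.0], [457.3, 249.4, 252.1]]
top bail 92 [[461.2, 159.5, 256.9], [460.1, 179.3, 267.0], [460.2, 199.2, 273.4], [458.8, 220.5, 270.9], [456.5, 243.5, 261.6]]
scene hook 89 [589.8 212.1 239.8] [564. 206. 219.] [622. 218. 260.]
top hook 69 [589.4 214.1 237.9] [560. 207. 219.] [616. 220. 261.]
scene earb 49 [554.6 207.1 202.7] [567.68880301 223.29242859 209.82218435]
top earb 74 [548.5 210.9 203.8] [563.92234499 219.72794828 212.04265174]
```

View pics/pre.png

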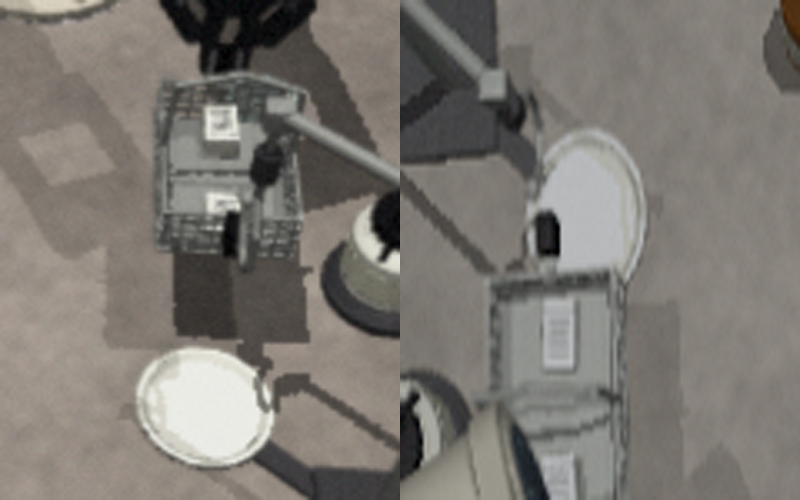

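The bail peak is at about (460,203), underside about 269, clearing the ball top (260) by 8 mm. ear_b's top (about 208) passes 8 mm under the hook bottom (216). Advancing over the ball.

Emit:
drive_tool([
  [0.6,0,0,0],
  [1.2,0,0,0],
  [1.5,0,0,0],
  [1.5,0,0,0],
  [1.5,0,0,0],
  [1.5,0,0,0],
  [1.5,0,0,0],
  [1.4,0,0,0],
  [1.2,0,0,0],
  [0.9,0,0,0],
  [0.6,0,0,0],
  [0,0,0,0],
])

```text
clock: 47.48
eef_pos: [500.4, 207.8, 197.7]
tcp_rot: [-3.142, -0.0, 0.08]
contact_force: [0.1, -0.3, -0.7]
opening: 0.166
```

Emit:
drive_tool([
  [0,0,0,0],
  [0,0,0,0],
  [0,0,0,0],
])

```text
clock: 47.73
eef_pos: [498.5, 207.7, 197.8]
tcp_rot: [3.142, 0.0, 0.081]
contact_force: [0.1, 0.2, -2.0]
opening: 0.175
```

Run:
```python
from tilt import *
delta((500.3,205.8,196.5,.08),(500.3,205.8,150,.08))
p,_=grab('scene'); q,_=grab('top')
for n,P,W in basket(594,213,240,285,60):
    o=np.argsort(W[:,1]); W=W[o]
    for lo,hi in((150,185),(185,205),(222,240),(240,280)):
        k=W[(W[:,1]>lo)&(W[:,1]<hi)]; print(n,lo,len(k),k.mean(0).round(1) if len(k) else '')
a=p[170:310,350:470,::-1]; b=q[140:240,190:310,::-1]
cv2.imwrite('pics/over.png',np.hstack([cv2.resize(a,(400,466),interpolation=cv2.INTER_CUBIC),cv2.resize(b,(400,466),interpolation=cv2.INTER_CUBIC)]))
```

```text
t 47.73 at [498.5 207.7 197.8] yaw 0.081 open 0.17 F [ 0.1  0.2 -2. ] q6 1.88
  leg [0.17 0.2  0.13] max 0.3 turn 0.001
  leg [0.   0.   4.65] max 4.6 turn 0.0
scene 150 36 [597.3 172.3 256.8]
scene 185 22 [595.  195.5 268.4]
scene 222 20 [592.3 231.  269.5]
scene 240 37 [590.6 255.7 257.7]
top 150 21 [594.5 172.9 259.2]
top 185 17 [593.5 195.5 268.5]
top 222 0 
top 240 0
```

View pics/over.png

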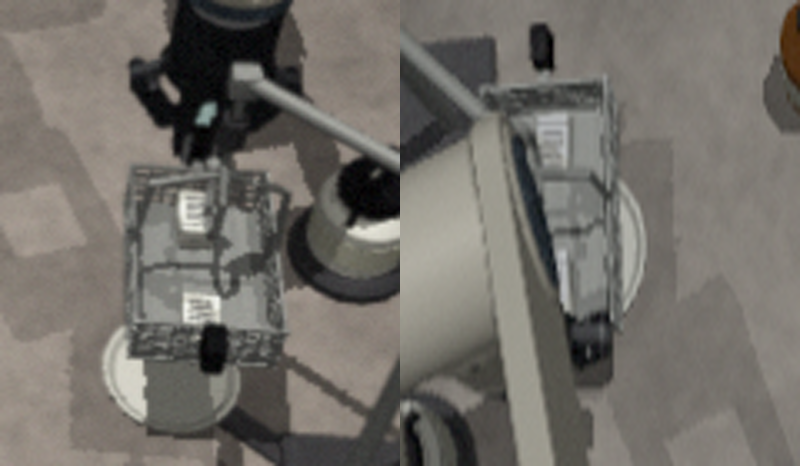

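Bail sits at x≈593.5 and y≈213.8, over the bowl. Lowering.

Emit:
drive_tool([
  [0,0.05,0.3,0],
  [0,0,0.5,0],
  [0,0,0.5,0],
  [0,0,0.5,0],
  [0,0,0.5,0],
  [0,0,0.5,0],
  [0,0,0.5,0],
  [0,0,0.4,0],
  [0,0,0.4,0],
  [0,0,0.2,0],
  [0,0,0,0],
])

```text
clock: 48.75
eef_pos: [498.9, 207.2, 154.2]
tcp_rot: [3.141, 0.001, 0.081]
contact_force: [-0.2, -0.5, -2.1]
opening: 0.163
```

Emit:
drive_tool([
  [0,0,0.1,0],
  [0,0,0.1,0],
  [0,0,0,0],
  [0,0,0,0],
])

```text
clock: 49.08
eef_pos: [499.2, 207.3, 152.9]
tcp_rot: [-3.142, -0.0, 0.081]
contact_force: [-0.6, -0.4, -0.7]
opening: 0.164
```

Run:
```python
from tilt import *
delta()
p,_=grab('scene'); q,_=grab('top')
for n,P,W in basket(594,213,200,245,60):
    o=np.argsort(W[:,1]); W=W[o]
    for lo,hi in((150,185),(185,205),(222,240),(240,280)):
        k=W[(W[:,1]>lo)&(W[:,1]<hi)]; print(n,lo,len(k),k.mean(0).round(1) if len(k) else '')
a=p[170:310,350:470,::-1]
cv2.imwrite('pics/seat.png',cv2.resize(a,(514,600),interpolation=cv2.INTER_CUBIC))
```

```text
t 49.08 at [499.2 207.3 152.9] yaw 0.081 open 0.16 F [-0.6 -0.4 -0.7] q6 1.88
scene 150 29 [597.6 172.  213.6]
scene 185 22 [595.6 194.8 223.6]
scene 222 17 [592.9 231.3 224.5]
scene 240 30 [591.  253.8 215.3]
top 150 25 [594.8 173.7 215.7]
top 185 24 [593.2 194.5 224. ]
top 222 0 
top 240 0
```

View pics/seat.png

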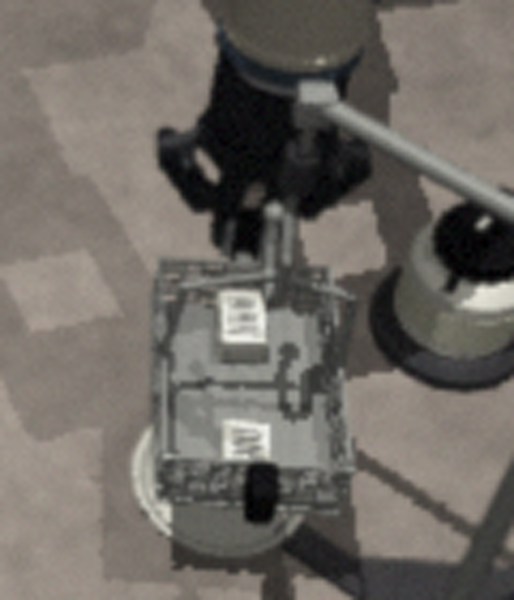

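Emit:
drive_tool([
  [0,0,0.1,0],
  [0,0,0.1,0],
  [0,0,0,0],
  [0,0,0,0],
  [0,0,0,0],
])

```text
clock: 49.6
eef_pos: [499.3, 207.3, 150.9]
tcp_rot: [-3.141, -0.0, 0.081]
contact_force: [-0.3, -0.3, -0.0]
opening: 0.171
```

Emit:
drive_tool([
  [0,0,0.05,0],
  [0,0,0.05,0],
  [0,0,0,0],
  [0,0,0,0],
  [0,0,0,0],
  [0,0,0,0],
])

```text
clock: 50.1
eef_pos: [499.5, 207.4, 150.1]
tcp_rot: [-3.141, -0.001, 0.081]
contact_force: [-1.0, 0.1, 3.7]
opening: 0.164
```

Run:
```python
from tilt import *
delta(); print(r.sense()['wrist_torque'])
```

```text
t 50.1 at [499.5 207.4 150.1] yaw 0.081 open 0.16 F [-1.   0.1  3.7] q6 1.88
[ 0.00724236 -0.38374531  0.02166863]
```

Emit:
drive_tool([
  [0,0,-0.05,0],
  [0,0,0,0],
  [0,0,0,0],
])

```text
clock: 50.35
eef_pos: [499.1, 207.3, 150.3]
tcp_rot: [3.142, 0.0, 0.081]
contact_force: [-0.1, 0.7, 2.4]
opening: 0.17
```

Emit:
drive_tool([
  [0,0,0,0],
  [0,0,0,0],
  [0,0,0,0],
  [0,0,0,0],
  [0,0,0,0],
  [0,0,0,0],
  [0,0,0,0],
  [0,0,0,0],
], jaw=0.4)

```text
clock: 51.02
eef_pos: [499.1, 207.3, 150.3]
tcp_rot: [3.142, 0.0, 0.081]
contact_force: [1.0, -0.1, -0.3]
opening: 0.6
```

Run:
```python
from tilt import *
delta()
for i in range(6):
    grab('scene')
    for n,P,W in basket(594,213,90,245,130):
        if n=='top': continue
        k=(np.hypot(W[:,0]-688,W[:,1]-221)<28)&(P.max(1)<75)&(W[:,2]>100); b=(W[:,2]>205)&(abs(W[:,1]-194)<10)&(abs(W[:,0]-594)<15)
        print('earb',k.sum(),W[k].mean(0).round(1),'bail',W[b].mean(0).round(1))
```

```text
t 51.02 at [499.1 207.3 150.3] yaw 0.081 open 0.6 F [ 1.  -0.1 -0.3] q6 1.88
earb 139 [693.3 220.2 148. ] bail [598.7 193.8 221.1]
earb 131 [693.6 219.8 150.7] bail [598.1 193.6 221.9]
earb 132 [691.7 218.4 150.4] bail [596.3 194.7 221.6]
earb 127 [689.5 218.5 149.4] bail [595.5 195.1 221.6]
earb 115 [690.5 217.8 152.4] bail [594.4 193.7 221.2]
earb 121 [689.3 216.8 151.5] bail [594.7 193.1 222. ]
```

Released with zero force, and the basket is hanging with only a small sway. Backing the gripper away along the ear.

Emit:
drive_tool([
  [-0.5,0,0,0],
  [-1,0,0,0],
  [-1.3,0,0,0],
  [-1.3,0,0,0],
  [-1.3,0,0,0],
  [-1.3,0,0,0],
  [-1.3,0,0,0],
  [-1.3,0,0,0],
  [-1,0,0,0],
  [-0.5,0,0,0],
  [0,0,0,0],
  [0,0,0,0],
])

```text
clock: 52.32
eef_pos: [391.8, 198.8, 150.5]
tcp_rot: [-3.141, -0.001, 0.081]
contact_force: [0.2, 1.0, 0.7]
opening: 0.601
```

Emit:
drive_tool([
  [0,2,-1.5,0],
  [0,2,-1.5,0],
  [0,2,-1.5,0],
  [0,2,-1.5,0],
  [0,2,-1.5,0],
  [0,2,0,0],
  [0,2,0,0],
  [0,2,0,0],
  [0,2,0,0],
  [0,2,0,0],
  [0,2,0,0],
  [0,2,0,0],
])

```text
clock: 53.32
eef_pos: [411.7, -42.0, 225.5]
tcp_rot: [3.141, -0.001, 0.08]
contact_force: [0.6, -0.4, 0.1]
opening: 0.602
```

```bash
cat > fin.py <<'E'
from tilt import *
delta()
for i in range(14):
    p,_=grab('scene'); P,W=cloud('scene'); P=P.reshape(-1,3).astype(int); W=W.reshape(-1,3)
    with np.errstate(invalid='ignore'):
        k=(np.hypot(W[:,0]-688,W[:,1]-221)<32)&(P.max(1)<75)&(W[:,2]>100)&(W[:,2]<190)
        b=(W[:,2]>205)&(W[:,2]<240)&(abs(W[:,1]-194)<10)&(abs(W[:,0]-594)<30); h=(np.hypot(W[:,0]-594,W[:,1]-213)<35)&(W[:,2]>310)&(W[:,2]<340)
        a=(np.hypot(W[:,0]-500,W[:,1]-206)<32)&(P.max(1)<75)&(W[:,2]>100)&(W[:,2]<190)
    print('earb',W[k].mean(0).round(1),'eara',W[a].mean(0).round(1),'bail',W[b].mean(0).round(1),'barrel',W[h].mean(0).round(1))
q,_=grab('top')
a=p[160:320,340:480,::-1]; b=q[130:260,170:310,::-1]
cv2.imwrite('pics/fin%d.png'%int(r.sense()['clock']),np.hstack([cv2.resize(x,(400,457),interpolation=cv2.INTER_CUBIC) for x in(a,b)]))
E
python3 fin.py; ls pics|grep fin
```

```text
t 53.32 at [411.7 -42.  225.5] yaw 0.08 open 0.6 F [ 0.6 -0.4  0.1] q6 1.39
earb [688.1 217.5 151.3] eara [504.8 205.6 152.6] bail [594.4 192.7 221.3] barrel [599.9 212.5 327.2]
earb [687.8 216.8 149.5] eara [505.5 206.1 154.2] bail [594.7 193.1 221.8] barrel [600.  212.5 327.2]
earb [689.7 217.  151. ] eara [505.1 206.6 155. ] bail [595.1 194.1 222.4] barrel [600.2 212.4 327.2]
earb [691.4 217.  152.5] eara [506.4 206.6 152.8] bail [595.4 194.6 221.8] barrel [600.3 212.4 327.1]
earb [690.2 217.6 149. ] eara [507.5 207.  153.2] bail [596.5 193.9 221.5] barrel [600.8 212.6 327.3]
earb [691.5 217.7 149.3] eara [509.5 207.3 152.5] bail [597.1 193.3 221.2] barrel [600.9 212.6 327.1]
earb [694.  216.4 149.6] eara [511.6 207.8 150.8] bail [598.5 193.6 222.5] barrel [600.9 212.6 327.3]
earb [693.1 218.7 148.2] eara [511.5 207.1 151.4] bail [598.5 194.2 221.5] barrel [601.  212.6 327.2]
earb [693.8 217.3 147.2] eara [512.7 206.7 150.2] bail [599.3 194.6 222. ] barrel [601.2 212.5 327.4]
earb [695.2 218.9 150.7] eara [512.6 206.  149.4] bail [599.8 194.1 222.1] barrel [601.5 212.6 327.3]
earb [695.  218.7 150.1] eara [513.4 205.5 149.2] bail [599.7 194.2 221.9] barrel [601.3 212.6 327.2]
earb [694.7 219.8 149.8] eara [512.4 205.5 148.7] bail [599.6 194.6 222.4] barrel [601.3 212.5 327.5]
earb [692.5 219.2 146.6] eara [512.4 205.1 149.6] bail [598.9 194.6 222.3] barrel [601.1 212.5 327.5]
earb [692.8 219.7 149. ] eara [511.2 205.3 149.1] bail [598.4 193.7 222.2] barrel [600.9 212.6 327.6]
fin54.png
```

Emit:
drive_tool([
  [0,0,0,0],
  [0,0,0,0],
  [0,0,0,0],
  [0,0,0,0],
  [0,0,0,0],
  [0,0,0,0],
  [0,0,0,0],
  [0,0,0,0],
  [0,0,0,0],
  [0,0,0,0],
  [0,0,0,0],
  [0,0,0,0],
])

```text
clock: 55.07
eef_pos: [410.9, -40.7, 225.3]
tcp_rot: [3.142, 0.0, 0.081]
contact_force: [-0.9, 0.6, -0.2]
opening: 0.603
```

Emit:
drive_tool([
  [0,0,0,0],
  [0,0,0,0],
  [0,0,0,0],
  [0,0,0,0],
  [0,0,0,0],
  [0,0,0,0],
  [0,0,0,0],
  [0,0,0,0],
  [0,0,0,0],
  [0,0,0,0],
  [0,0,0,0],
  [0,0,0,0],
])

```text
clock: 56.07
eef_pos: [410.9, -40.7, 225.3]
tcp_rot: [-3.142, 0.0, 0.081]
contact_force: [0.2, 0.6, 0.2]
opening: 0.599
```

Emit:
drive_tool([
  [0,0,0,0],
  [0,0,0,0],
  [0,0,0,0],
  [0,0,0,0],
  [0,0,0,0],
  [0,0,0,0],
  [0,0,0,0],
  [0,0,0,0],
  [0,0,0,0],
  [0,0,0,0],
  [0,0,0,0],
  [0,0,0,0],
])

```text
clock: 57.07
eef_pos: [410.9, -40.7, 225.3]
tcp_rot: [3.142, 0.0, 0.081]
contact_force: [0.0, -0.3, -0.4]
opening: 0.601
```

```bash
python3 fin.py; cp pics/fin5[67].png pics/finz.png; ls pics|grep fin
```

```text
t 57.07 at [410.9 -40.7 225.3] yaw 0.081 open 0.6 F [ 0.  -0.3 -0.4] q6 1.39
earb [688.8 219.9 148.3] eara [507.1 204.6 152.2] bail [595.7 194.  222. ] barrel [600.3 212.4 327.3]
earb [689.4 219.4 150.1] eara [506.4 204.1 152.4] bail [595.7 194.  222.5] barrel [600.  212.5 327.5]
earb [689.3 218.4 151.3] eara [506.  204.5 152.6] bail [595.1 194.1 221.8] barrel [600.1 212.4 326.9]
earb [689.2 218.9 150.2] eara [505.7 205.  152.6] bail [595.3 194.1 222. ] barrel [599.9 212.5 327.4]
earb [688.5 218.6 148.4] eara [505.6 204.5 151.4] bail [595.4 194.1 222.2] barrel [600.1 212.5 327.1]
earb [689.2 218.1 148.4] eara [506.7 205.  151.4] bail [595.8 194.5 222.3] barrel [600.3 212.5 327.3]
earb [689.7 217.1 148.3] eara [507.9 206.5 151.9] bail [596.2 194.5 221.8] barrel [600.4 212.6 327.4]
earb [692.6 217.4 152.5] eara [508.3 205.9 151.6] bail [597.  193.8 221.7] barrel [600.9 212.6 326.9]
earb [690.9 217.5 148.4] eara [509.7 206.7 152. ] bail [597.6 193.2 221.6] barrel [600.9 212.7 327. ]
earb [693.6 217.2 150. ] eara [510.8 206.9 151.7] bail [597.9 193.7 221.7] barrel [601.1 212.6 327.2]
earb [692.6 218.5 148.6] eara [511.  206.6 150.3] bail [598.6 193.7 222. ] barrel [601.3 212.5 327.5]
earb [691.9 219.  147. ] eara [511.7 206.2 149.4] bail [598.6 194.7 222. ] barrel [601.1 212.5 327.3]
earb [692.8 220.  147.4] eara [511.4 205.9 149.6] bail [598.7 194.7 222. ] barrel [601.2 212.6 327.3]
earb [692.8 219.6 147.6] eara [511.  205.4 150. ] bail [598.7 194.7 222.1] barrel [601.1 212.5 327.4]
fin54.png
fin57.png
finz.png
```

View pics/finz.png

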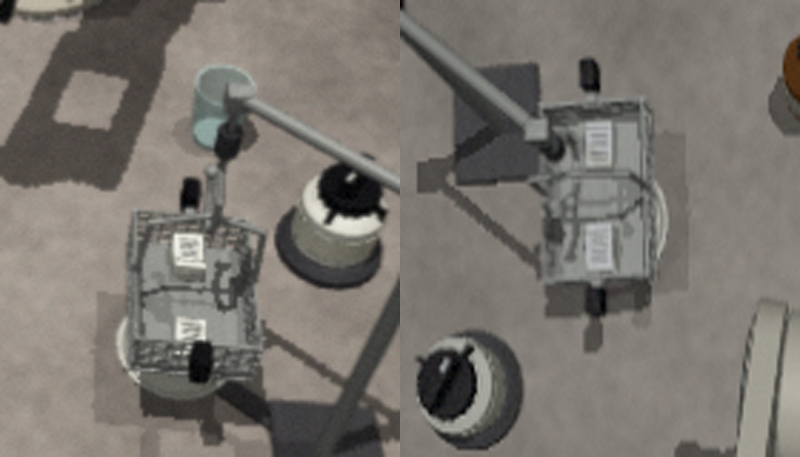

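The basket hangs level in the bowl with all three cassettes in it and sways about ±2 mm (roughly 20 mm/s). The cap points at its lug and the robot is clear. Handing in.

```bash
python3 -c "
from rig import job
print(job.sign_off())"
```

```text
the job is handed in; nothing more can be done
None
```

The job is done and handed in at about 58 s of the 210 s allowed. The sign-off reports no verdict, so what follows is from my own checks.

- **Cassettes:** there were three on the mat, and all three went into the basket while it stood on the bench. Two are stacked in the near half and one is in the far half.
- **Cap:** I turned it clockwise to its stop. The wrist torque jumped to 1.3 N m, after which the fingers may have slipped on the bar. The bar then lay along the lug's direction (about −33°) in both views.
- **Hook:** it was swinging about ±0.35 rad. I stilled it with the back of one finger, and after I withdrew it hung still, with only about 1 mm of measured movement.
- **Basket:** it was carried by ear_a, and its bail went over the hook's ball and down into the bowl.

In the last check the bail peak was at roughly seat height (underside about 224 mm, seat 223.5 mm). The two ears were level to within about 5 mm over 188 mm. The basket swayed about ±2 mm, roughly 20 mm/s, against the 100 mm/s limit. The robot was clear, with no measurable force. No check failed. The two cameras differed by up to 6 mm in x on the ears, so I averaged or weighed the two.

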